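# Set out the sanding kit from behind the screw cartons

## Robot

A 6-joint arm with a two-finger parallel gripper is mounted at the origin on a cart in front of the work surface, level with it; the furniture and walls round the work are solid. World frame = base frame: x ahead of the robot, y to its left, z up, the work surface at z = 0. Lengths are in mm, angles in rad, forces in N, time in s.
With the tool pointing down it reaches from about 325 to 1000 mm from the base axis. Payload 5.1 kg.
Tool frame: the origin (TCP) lies at the very end of the fingers, on their centre line; the grasp point (between the pads) lies 19 mm behind it; z points along the fingers, y is the line along which they close (so a half turn about z gives the same grasp; the last joint's range is limited). The gripper opens to 85 mm and grips with 20 to 120 N. Pads are 22 mm wide; open, the fingers measure 114 mm over their backs; the gripper's body (76 mm by 85 mm) begins 54 mm behind the grasp point. The pads swing forward as they close: fully open they stand 13 mm farther back than shut.
Start: joints at [1.07, 0.124, 1.65, -0, 1.367, -0.083], TCP at [263.757, 594.068, 208.422] pointing down, gripper open.
Joint ranges: [-2.61, 2.61], [-1.02, 2.33], [0.03, 2.71], [-1.35, 4.49], [0.32, 2.68], [-2.91, 2.91]. Speed limits (rad/s): [2.57, 2.57, 3.14, 3.14, 3.14, 3.14].

## Interface

Orientations are given as [roll, pitch, yaw] about the fixed x, y, z axes, in that order (R = Rz(yaw) Ry(pitch) Rx(roll)).
In Python, from rig import * gives the robot as it stands.
- The arm moves only by the shell command python3 -m handwheel 'ROWS' [OPENING] [FORCE]. ROWS is a JSON object of lists of equal length, an entry for each row: "delta_pos": the shift along the tool's x, y, z in units of 25 mm (1.0 is 25 mm), a list of three; "delta_rot": the turn, a rotation vector about the tool's x, y, z in units of 5 degrees (1.0 is 5 degrees), a list of three. In form: {"delta_pos": [[dx, dy, dz], ...], "delta_rot": [[rx, ry, rz], ...]}. A call has 1 to 8 rows; each row shifts and turns the commanded pose from where the row before left it, along the tool's axes as they then stand; what a row does not reach is not made up. A row lasts 1/10 s, in which the tool goes at most 50 mm and 8.59 degrees, less where a joint would pass 70% of its speed; a pose out of reach is approached as far as the arm can. A call is refused whole if a number of a shift passes 1 or a number of a turn 1, either way. A call with a gripper value outside its range is refused whole. OPENING is the opening, from 0 (shut) to 1 (fully open), set as the call begins (- or left out, the last holds). The fingers move at their own pace and stop on an object; FORCE is the grip in N (left out, the last holds). Time passes only in rows, so rows that do not move let the fingers close. It gives the time, the measured TCP pose, the force, the opening and the grip force at its end, in the units of the state.
- observe(): the state, without advancing time (a new reading comes with each control period).
- capture(name): name is "scene" or "top"; returns a dict with "image" (420x560x3 uint8, red, green, blue), "camera_matrix" (3x3 intrinsics, pixels), "distortion" ([k1, k2, p1, p2, k3] as OpenCV has them; the pictures are not rectified), "extrinsics" (4x4, takes a point from camera to world coordinates). Camera axes: x right, y down, z forward; pixel columns grow to the right and rows downward; lengths in mm; the calibration is good to about 2 mm. A picture is of the moment at which its call begins. There is no depth.
- sign_off(): hands the job in; it is judged then, once.
Trained networks look in a picture, given as the dict that the camera call returned (one of the last four; its "shot" number tells which), for a name from the list of things; names that differ only in an ending like _2 or _b are one class to them, and where a whole thing is asked for, a point or a joint stands for the part that bears it (a point fixed in the world has none). Each returns a list of dicts, best first, with "conf" (0 to 1); they miss things now and then, are a little off and sometimes report something else, mostly with a low value. They report only what shows in the picture. A call takes as long as a camera call.
- outline_of(picture, name): "pixels" (420x560 bool, what is visible of it) and "rect" ([left, top, right, bottom] in pixels, round what is visible of it).
- spot_point(picture, name): "xy" ([column, row] in pixels: a listed point, or the origin of a listed thing).
The state is a dict: "time_s": time; "qpos": joint angles; "qd": joint speeds; "joint_efforts": joint torques, N m; "eef_pos": TCP position; "tool_rot": TCP orientation; "ft_force": force on the tool from outside, world axes, zero at the start; "torque": the same for the moment, N m; "opening": finger opening in mm; "grip_force": force on a finger pad.
Only numpy, scipy, OpenCV 4.12 (cv2) and the standard library are available. Lean on these libraries where they do the work, as an engineer would, in place of code of your own. Each camera call takes 0.05 s, during which the arm holds its last target. There are 200 camera calls.

## Task

Set out a sanding job: get every cork block out from behind the screw cartons in the two-bay rack and lay it flat in the larger compartment of the grey tray, lift the wooden offcuts off the oilstone and lay them flat in the smaller compartment, and take the blade case out of the tray and lay it flat on the bare bench top. At the end a screw carton must again stand upright in each bay of the rack; leave the oilstone and everything else where it is.

Things in the scene. Friction and masses are not known exactly. Their poses are not given: they have to be found in the camera images.
- stock_rack: plywood stock rack fixed to the bench, 240 (x) x 287 (y) x 40 mm high, open to the front (-x) and above; two bays side by side, each 130 mm wide and 230 mm deep inside, floor 8 mm above the bench, walls 9 mm thick with tops 40 mm above the bench, and at the back only a lip 10 mm thick whose top is 18 mm above the bench. Origin: centre of its underside; x points into the bays, z up
- bay_left (a point): point on the floor of the left (+y) bay, on its centre line, where the centre of its screw carton stands at first (53 mm in front of the rack's centre); axes as the rack's
- bay_right (a point): the same point of the right (-y) bay
- carton_a: yellow screw carton, 67 (x) x 125 (y) x 79 mm high, about 0.55 kg, first standing in the front of the left bay with its long side (its y) along the bay, nearly touching any cork block behind; 2 to 8 mm are free between them. Origin: centre of the underside; z up. Grip it across the 67 mm
- carton_b: a second, equal yellow screw carton (67 x 125 x 79 mm, long side along its y), first in the front of the right bay
- cork_a: plain cork sanding block, 62 (x) x 105 (y) x 34 mm high, 60 g, first lying crosswise in the rear of one of the bays, behind the carton, with about 32 mm free behind it. Origin: centre of the underside; grip it across the 62 mm (its x)
- cork_b: a second, equal cork block (62 x 105 x 34 mm) in the rear of the other bay; not there in every start
- tray: grey steel tray, 200 (x) x 270 (y) x 50 mm high, fixed on a 50 mm thick wooden board of 210 x 280 mm; walls and floor 2 mm. Origin: centre of its underside, on the board. A 42 mm high divider at its y = -30 mm parts the larger compartment (y -29 to +133 mm, x -98 to +98 mm; left end, world +y) from the smaller (y -133 to -31 mm, same x; right end)
- blade_case: small flat blue plastic case of blades, 38 (x) x 62 (y) x 12 mm high, first in the larger compartment of the tray. Origin: centre of the underside
- oilstone: dark oilstone in a wooden cradle, 58 (x) x 170 (y) x 34 mm high, flat on top, standing on the bench, its y pointing roughly away from the robot; carries the pile of offcuts; stays where it is. Origin: centre of the underside
- wood_low: wooden offcut, 60 (x) x 70 (y) x 30 mm high, lying on the oilstone. Origin: centre of the underside
- wood_top: wooden offcut, 35 (x) x 90 (y) x 24 mm high, lying on the other offcut; not there in every start. Origin: centre of the underside
- oil_can: small oil can, 48 mm across, 165 mm high, upright; bystander, leave alone
- wax_tin: round tin, 68 mm across, 29 mm high; bystander, leave alone
- spanner: small steel spanner, 21 (x) x 143 (y) x 8 mm, lying crosswise on the bench behind the pile, between rack and tray; bystander, leave alone
- pliers: pliers with red grips, 26 (x) x 178 (y) x 14 mm; bystander, leave alone

How it is judged:
By the outcome, as a careful person would: the job done as asked, in the order asked, and still so for the second after the job is handed in, with the robot touching nothing.
Of cork_b, wood_top only 1 to 2 are there at a start; the rules pass over those that are not, and their reading is None.
At some moment in a run one of blade_case, carton_a, carton_b, cork_a may be knocked a few centimetres aside while the robot is not near it.
It also fails if it takes over 210 s, if anything falls off the work surface, if the arm or the gripper's body presses on something with over 40 N, if the wrist force passes 120 N, or if a joint passes its speed limit or range.

## Working session

There is one attempt and no reset: what is moved stays moved. The work goes in short steps, Python scripts to look and compute and a shell command to move; the robot and the scene stay as the last step left them, time stands still between calls to the robot, and variables do not carry over. Pictures are saved under pics/ and viewed, at most 14 in all, crops included, and the job is handed in when it is done.

```bash
ls; mkdir -p pics; python3 - <<'E'
from rig import *
import cv2,numpy as np
print(observe())
for n in ("scene","top"):
    p=capture(n); cv2.imwrite(f"pics/{n}0.png",p["image"][:,:,::-1])
    print(n,p["camera_matrix"],p["distortion"],p["extrinsics"])
    for t in "stock_rack bay_left bay_right carton_a cork_a tray blade_case oilstone wood_low wood_top oil_can wax_tin spanner pliers".split():
        print(t,[(np.round(d["xy"]),round(d["conf"],2)) for d in spot_point(p,t)[:3]])
E
```

```text
pics
{'time_s': 0.0, 'qpos': array([ 1.07041344e+00,  1.24526526e-01,  1.65168539e+00,  4.99837144e-06,
        1.36752421e+00, -8.25918955e-02]), 'qd': array([-0.00063792,  0.00097267,  0.00058041, -0.00037032, -0.00066442,
        0.00026164]), 'joint_efforts': array([-2.87124385e-04, -4.23629594e+01, -3.65439892e+01, -1.07634278e-04,
        7.07986837e-03,  8.65026919e-06]), 'eef_pos': array([263.42984989, 593.49180089, 207.13249522]), 'tool_rot': array([-3.13945690e+00, -1.81708029e-04,  2.72380045e+00]), 'ft_force': array([-0.76940965,  0.18503589,  0.00846476]), 'torque': array([-0.00482521, -0.04924192,  0.0033033 ]), 'grip_force': 0.0, 'opening': 86.0417337802342}
scene [[506.10374969   0.         288.17224625]
 [  0.         506.10374969 218.09615646]
 [  0.           0.           1.        ]] [-0.10835793  0.          0.          0.          0.        ] [[-4.93870194e-01 -6.16396610e-01  6.13308609e-01 -5.55362272e+02]
 [-8.69532279e-01  3.48131906e-01 -3.50310993e-01  7.24148480e+02]
 [ 2.41821374e-03 -7.06299791e-01 -7.07908721e-01  1.32675037e+03]
 [ 0.00000000e+00  0.0
[... 785 characters left out ...]
00000000e+00  0.00000000e+00  1.00000000e+00]]
stock_rack [(array([417., 206.]), 0.83), (array([295., 211.]), 0.75)]
bay_left [(array([400., 223.]), 0.88)]
bay_right [(array([439., 225.]), 0.81)]
carton_a [(array([436., 225.]), 0.69), (array([396., 220.]), 0.57), (array([295., 208.]), 0.43)]
cork_a [(array([397., 192.]), 0.73), (array([441., 194.]), 0.6)]
tray [(array([211., 221.]), 0.62)]
blade_case [(array([198., 234.]), 0.78)]
oilstone [(array([298., 215.]), 0.6)]
wood_low [(array([294., 206.]), 0.86)]
wood_top [(array([396., 222.]), 0.45)]
oil_can [(array([158., 191.]), 0.46)]
wax_tin [(array([151., 229.]), 0.59)]
spanner [(array([330., 181.]), 0.39)]
pliers [(array([130., 224.]), 0.73)]
```

View pics/top0.png

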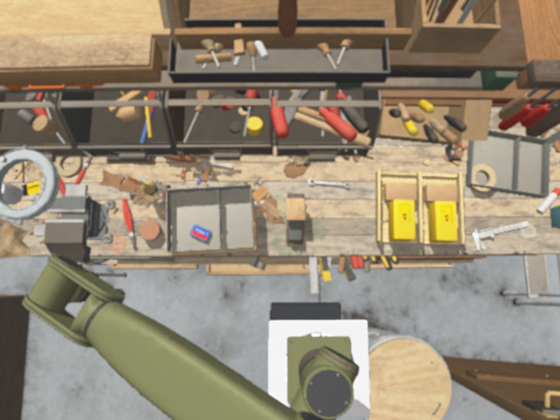

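View pics/scene0.png

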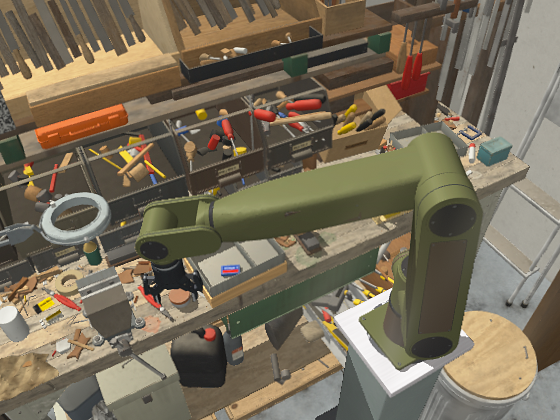

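Top view: rack at about (420,208), with cartons at (402,220) and (443,222) and corks behind both. The pile is on the oilstone at (296,215), the tray at (211,220) and the blade case at (201,233). The spanner is at (330,183). In the scene view the arm hides the rack.

```bash
cat > h.py <<'E'
from rig import *
import cv2,numpy as np
def w(p,px,z):
    "pixels -> world xy on plane z"
    u=cv2.undistortPoints(np.float64(px).reshape(-1,1,2),p["camera_matrix"],p["distortion"]).reshape(-1,2)
    E=np.array(p["extrinsics"]); d=np.c_[u,np.ones(len(u))]@E[:3,:3].T; o=E[:3,3]
    return (o+d*((z-o[2])/d[:,2])[:,None])[:,:2]
def pix(p,X):
    E=np.linalg.inv(p["extrinsics"]); r=cv2.Rodrigues(E[:3,:3])[0]
    return cv2.projectPoints(np.float64(X).reshape(-1,1,3),r,E[:3,3],p["camera_matrix"],p["distortion"])[0].reshape(-1,2)
def rects(p,name,z,n=3):
    out=[]
    for d in outline_of(p,name)[:n]:
        c,_=cv2.findContours(d["pixels"].astype(np.uint8),0,2); c=max(c,key=cv2.contourArea)
        q=w(p,c.reshape(-1,2),z).astype(np.float32)
        if len(q)>2: out.append((cv2.minAreaRect(q),d["conf"]))
    return out
def show(p,boxes,f,s=4):
    "boxes: crops (l,t,r,b) stacked, upscaled"
    im=p["image"][:,:,::-1]
    cv2.imwrite("pics/"+f,np.vstack([cv2.resize(im[t:b,l:r],None,fx=s,fy=s,interpolation=cv2.INTER_CUBIC) for l,t,r,b in boxes]))
E
python3 - <<'E'
from h import *
p=capture("top"); show(p,[(155,170,355,255),(290,165,490,230)],"c1.png")
np.set_printoptions(precision=1,suppress=True)
for n,z in [("stock_rack",40),("carton_a",79),("cork_a",42),("tray",100),("blade_case",64),("oilstone",34),("wood_low",64),("wood_top",88),("spanner",8),("wax_tin",29),("oil_can",165)]:
    for (c,s,a),k in rects(p,n,z): print(n,np.round(c),np.round(s),round(a),round(k,2))
for n,z in [("bay_left",8),("bay_right",8),("stock_rack",0),("tray",50),("oilstone",0),("blade_case",52),("wood_low",34),("carton_a",8),("cork_a",8)]:
    print(n,[w(p,d["xy"],z)[0] for d in spot_point(p,n)[:2]])
E
```

```text
stock_rack [ 515. -336.] [298. 238.] 88 0.86
carton_a [ 464. -263.] [ 84. 131.] 87 0.61
carton_a [ 458. -393.] [ 93. 130.] 88 0.6
carton_a [ 507. -324.] [287. 231.] 87 0.22
cork_a [ 564. -274.] [113.  68.] 90 0.91
cork_a [441. 545.] [62. 70.] 0 0.59
cork_a [ 560. -411.] [120.  68.] 90 0.57
tray [470. 341.] [207. 277.] 3 0.79
blade_case [428. 378.] [58. 36.] 65 0.71
oilstone [434.  69.] [62. 75.] 90 0.9
wood_low [502.  71.] [58. 69.] 90 0.65
spanner [ 475. -281.] [ 92. 138.] 87 0.51
wax_tin [443. 551.] [63. 67.] 0 0.63
wax_tin [583. 562.] [56. 52.] 29 0.28
oil_can [553. 517.] [49. 40.] 46 0.5
bay_left [array([ 479. , -266.6]), array([ 461.5, -254.5])]
bay_right [array([ 455.3, -406.5])]
stock_rack [array([ 522.1, -337.3])]
tray [array([461.4, 341.6]), array([ 458.7, -390.4])]
oilstone [array([480.1,  62.9])]
blade_case [array([433., 399.])]
wood_low [array([521.1,  78.9]), array([566.8, 531.9])]
carton_a [array([ 461.7, -274.8]), array([ 458.7, -394.8])]
cork_a [array([ 572. , -274.7]), array([ 562.6, -416.7])]
```

View pics/c1.png

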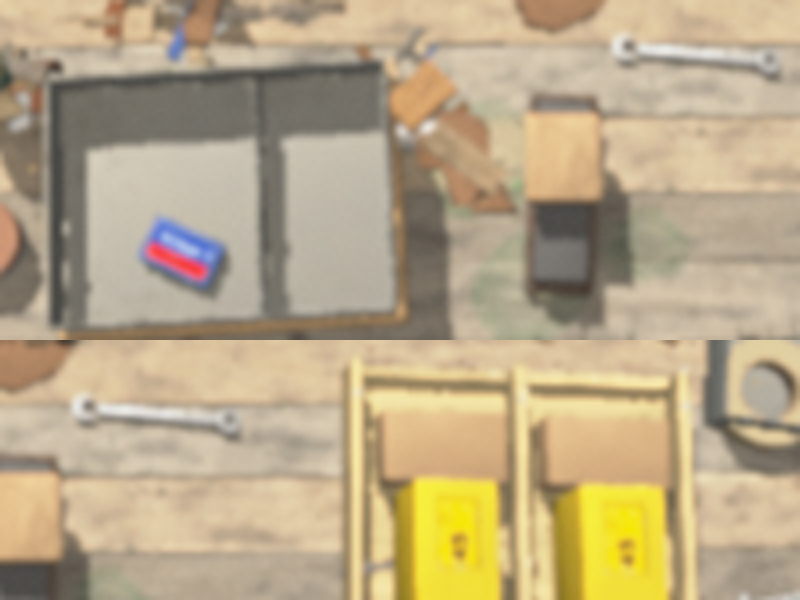

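The crop confirms that only the plain lower offcut lies on the oilstone, so there is no wood_top and both corks are in the rack. I'll fit box silhouettes to the masks to get precise poses.

```bash
cat >> h.py <<'E'
from scipy.optimize import minimize
DIM=dict(carton=(67,125,79),cork=(62,105,34),tray=(200,270,50),blade_case=(38,62,12),wood_low=(60,70,30),oilstone=(58,170,34),stock_rack=(240,287,40))
def hull(p,x,y,a,z,dim,S=4):
    c,s=np.cos(a),np.sin(a); X=[]
    for i in(-1,1):
        for j in(-1,1):
            for k in(0,1): X.append([x+c*i*dim[0]/2-s*j*dim[1]/2,y+s*i*dim[0]/2+c*j*dim[1]/2,z+k*dim[2]])
    return cv2.convexHull((pix(p,X)*S).astype(np.float32))
def fit(p,mask,dim,x,y,a,z):
    "box silhouette fit to a mask; returns x,y,yaw,IoU"
    S=4; ys,xs=np.where(mask); l,t=xs.min()-15,ys.min()-15; W,H=np.ptp(xs)+30,np.ptp(ys)+30
    M=cv2.resize(mask[max(t,0):t+H,max(l,0):l+W].astype(np.float32),None,fx=S,fy=S,interpolation=cv2.INTER_LINEAR)
    def f(v):
        h=hull(p,v[0],v[1],v[2],z,dim)-np.float32([[l*S-S/2+.5,t*S-S/2+.5]])+np.float32(S/2-.5)*0
        B=np.zeros_like(M); cv2.fillConvexPoly(B,np.round(h*16).astype(np.int32),1.0,shift=4)
        return -np.minimum(M,B).sum()/np.maximum(M,B).sum()
    s0=np.array([[x,y,a]]+[[x+8,y,a],[x,y+8,a],[x,y,a+.1]])
    r=minimize(f,s0[0],method="Nelder-Mead",options=dict(initial_simplex=s0,xatol=.05,fatol=1e-5))
    return np.round(np.r_[r.x[:2],np.degrees(r.x[2]),-r.fun],1)
def find(p,name,x,y,a,z,r=60):
    "fit the best outline of the class near x,y"
    dim=DIM[name.rsplit("_",1)[0] if name[:4] in("cart","cork") else name]
    q=pix(p,[[x,y,z+dim[2]/2]])[0]; best=None
    for d in outline_of(p,name):
        m=d["pixels"]; ys,xs=np.where(m)
        if len(xs)>9 and np.hypot(xs.mean()-q[0],ys.mean()-q[1])<r/3:
            v=fit(p,m,dim,x,y,a,z)
            if best is None or v[3]>best[3]: best=v
    return best
E
python3 - <<'E'
from h import *
p=capture("top"); 
r=np.radians
for n,x,y,a,z in [("carton_a",464,-268,r(90),8),("carton_b",460,-400,r(90),8),("cork_a",564,-274,0,8),("cork_b",560,-411,0,8),("tray",465,341,0,50),("blade_case",430,380,-.4,52),("wood_low",502,71,1.57,34),("stock_rack",515,-336,0,0)]:
    n2=n if n[:4] not in("cart","cork") else n
    print(n,find(p,n2,x,y,a,z))
E
```

```text
carton_a [ 466.9 -269.7   87.2    0.9]
carton_b [ 461.6 -405.4   86.8    0.9]
cork_a [ 569.  -279.6    1.8    0.8]
cork_b [ 563.  -416.5    0.6    0.8]
tray [471.3 345.    2.6   0.9]
blade_case [426.3 376.8 -22.3   0.8]
wood_low [504.2  71.3  89.9   0.9]
stock_rack [ 5.165e+02 -3.426e+02 -2.900e+00  4.000e-01]
```

```bash

python3 -m handwheel '{"delta_pos":[[-0.95,-0.53,0],[-0.95,-0.53,0],[-0.95,-0.53,0],[-0.95,-0.53,0],[-0.95,-0.53,0]],"delta_rot":[[0,0,0],[0,0,0],[0,0,0],[0,0,0],[0,0,0]]}' 1 40
python3 -m handwheel '{"delta_pos":[[-0.95,-0.53,0],[-0.95,-0.53,0],[-0.95,-0.53,0],[-0.95,-0.53,0],[-0.95,-0.53,0]],"delta_rot":[[0,0,0],[0,0,0],[0,0,0],[0,0,0],[0,0,0]]}'
python3 -m handwheel '{"delta_pos":[[0,0,0],[0,0,0],[0,0,0],[0,0,0],[0,0,0],[0,0,0],[0,0,0],[0,0,0]],"delta_rot":[[0,0,1],[0,0,1],[0,0,1],[0,0,1],[0,0,1],[0,0,1],[0,0,1],[0,0,1]]}' 0.7
python3 -m handwheel '{"delta_pos":[[0,0,0],[0,0,0],[0,0,0],[0,0,0],[0,0,0],[0,0,0],[0,0,0],[0,0,0]],"delta_rot":[[0,0,1],[0,0,1],[0,0,1],[0,0,1],[0,0,1],[0,0,1],[0,0,1],[0,0,1]]}'
python3 -m handwheel '{"delta_pos":[[0,0,1],[0,0,1],[0,0,0],[0,0,0]],"delta_rot":[[0,0,0.8],[0,0,0.8],[0,0,0],[0,0,0]]}'
```

```text
time_s: 3.5
eef_pos: [346.0, 484.5, 208.5]
tool_rot: [3.141, 0.0, 2.724]
ft_force: [0.5, -0.5, -0.1]
opening: 85.6
grip_force: 0.0
time_s: 4.0
eef_pos: [427.7, 375.7, 208.6]
tool_rot: [3.141, 0.0, 2.724]
ft_force: [-0.7, 0.2, -1.3]
opening: 85.3
grip_force: 0.0
time_s: 4.8
eef_pos: [427.1, 376.6, 208.5]
tool_rot: [3.141, -0.0, 2.022]
ft_force: [0.3, -1.1, -0.6]
opening: 59.7
grip_force: 0.0
time_s: 5.6
eef_pos: [427.1, 376.6, 208.5]
tool_rot: [3.141, -0.0, 1.324]
ft_force: [-1.1, 0.2, -0.4]
opening: 59.9
grip_force: 0.0
time_s: 6.0
eef_pos: [426.9, 376.5, 158.4]
tool_rot: [-3.141, 0.001, 1.189]
ft_force: [-0.4, 0.0, 0.4]
opening: 60.0
grip_force: 0.0
```

```bash

python3 -m handwheel '{"delta_pos":[[0,0,1],[0,0,1],[0,0,1],[0,0,0.6],[0,0,0.5],[0,0,0]],"delta_rot":[[0,0,0],[0,0,0],[0,0,0],[0,0,0],[0,0,0],[0,0,0]]}'
python3 -m handwheel '{"delta_pos":[[0,0,0],[0,0,0],[0,0,0],[0,0,0],[0,0,0],[0,0,0]],"delta_rot":[[0,0,0],[0,0,0],[0,0,0],[0,0,0],[0,0,0],[0,0,0]]}' 0 35
python3 -m handwheel '{"delta_pos":[[0,0,-0.5],[0,0,-1],[0,0,-1],[0,0,-1],[0,0,-1],[0,0,-0.5],[0,0,0]],"delta_rot":[[0,0,0],[0,0,0],[0,0,0],[0,0,0],[0,0,0],[0,0,0],[0,0,0]]}'
```

```text
time_s: 6.6
eef_pos: [426.6, 376.3, 55.0]
tool_rot: [-3.141, 0.002, 1.188]
ft_force: [0.2, -0.3, 0.6]
opening: 59.6
grip_force: 0.0
time_s: 7.2
eef_pos: [427.1, 376.6, 56.1]
tool_rot: [3.141, -0.0, 1.188]
ft_force: [-1.3, 0.4, 0.1]
opening: -0.4
grip_force: 0.0
time_s: 7.9
eef_pos: [428.3, 377.5, 184.1]
tool_rot: [3.139, -0.005, 1.188]
ft_force: [-0.1, -1.6, -0.1]
opening: -0.0
grip_force: 0.0
```

The fingers shut on nothing, so I'll look again.

```bash
python3 - <<'E'
from h import *
p=capture("top"); show(p,[(145,165,345,255)],"c2.png"); q=capture("scene"); show(q,[(140,200,340,330)],"c3.png",3)
print(rects(p,"blade_case",64),find(p,"blade_case",426,376,-.4,52,150)); print(rects(q,"blade_case",64),find(q,"blade_case",426,376,-.4,52,150))
E
```

```text
[(((475.3162536621094, 321.9736328125), (209.24334716796875, 229.80885314941406), 3.067221164703369), 0.24), (((509.72430419921875, -328.2658996582031), (294.84185791015625, 234.3623046875), 87.28005981445312), 0.22)] [4.671e+02 3.197e+02 1.200e+00 1.000e-01]
[(((427.6626892089844, 375.5030822753906), (61.03423309326172, 43.73750686645508), 68.14344787597656), 0.57), (((421.2385559082031, -243.39892578125), (175.74472045898438, 135.2665252685547), 84.85541534423828), 0.19)] [432.6 374.  -21.9   0.8]
```

View pics/c3.png

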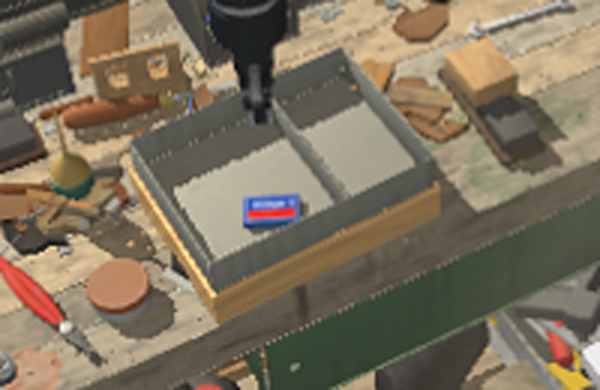

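View pics/c2.png

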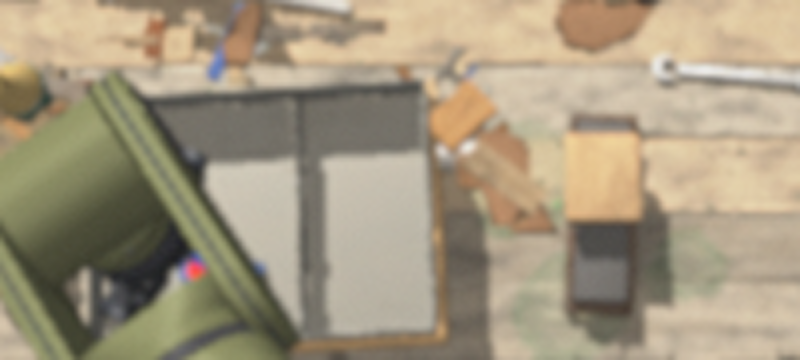

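The case is unmoved in the tray (scene crop (272,211)). The tips closed just above it, because they stand further back when partly open. I'll narrow the opening, go lower and feel for the floor.

```bash

python3 -m handwheel '{"delta_pos":[[0,0,1],[0,0.1,1],[0,0,1],[0,0,0.8],[0,0,0],[0,0,0]],"delta_rot":[[0,0,0],[0,0,0],[0,0,0],[0,0,0],[0,0,0],[0,0,0]]}' 0.62 35
python3 -m handwheel '{"delta_pos":[[0,0,0.6],[0,0,0.4],[0,0,0.2],[0,0,0.12],[0,0,0]],"delta_rot":[[0,0,0],[0,0,0],[0,0,0],[0,0,0],[0,0,0]]}'
```

```text
time_s: 8.8
eef_pos: [429.0, 375.4, 85.3]
tool_rot: [-3.141, 0.001, 1.188]
ft_force: [-0.5, -0.8, 0.6]
opening: 52.9
grip_force: 0.0
time_s: 9.3
eef_pos: [429.1, 375.5, 52.4]
tool_rot: [-3.141, 0.001, 1.188]
ft_force: [0.1, -0.7, -0.2]
opening: 52.7
grip_force: 0.0
```

```bash

python3 -m handwheel '{"delta_pos":[[0,0,0.08],[0,0,0]],"delta_rot":[[0,0,0],[0,0,0]]}' 
python3 -m handwheel '{"delta_pos":[[0,0,0],[0,0,0],[0,0,0],[0,0,0],[0,0,0],[0,0,0]],"delta_rot":[[0,0,0],[0,0,0],[0,0,0],[0,0,0],[0,0,0],[0,0,0]]}' 0.35 35
```

```text
time_s: 9.5
eef_pos: [429.5, 375.8, 51.1]
tool_rot: [3.141, -0.0, 1.188]
ft_force: [-0.6, -0.5, -0.2]
opening: 52.6
grip_force: 0.0
time_s: 10.1
eef_pos: [429.4, 375.7, 50.9]
tool_rot: [3.142, 0.0, 1.188]
ft_force: [0.7, -0.1, 0.9]
opening: 29.8
grip_force: 0.0
```

```bash
python3 - <<'E'
from h import *
q=capture("scene"); show(q,[(170,190,310,300)],"c4.png",5)
print(observe()["eef_pos"],pix(q,[[429,376,51],[429,376,64]]))
E
```

```text
[429.38599902 375.67533097  50.93580895] [[230.37380147 271.74104656]
 [230.04945663 269.18924392]]
```

View pics/c4.png

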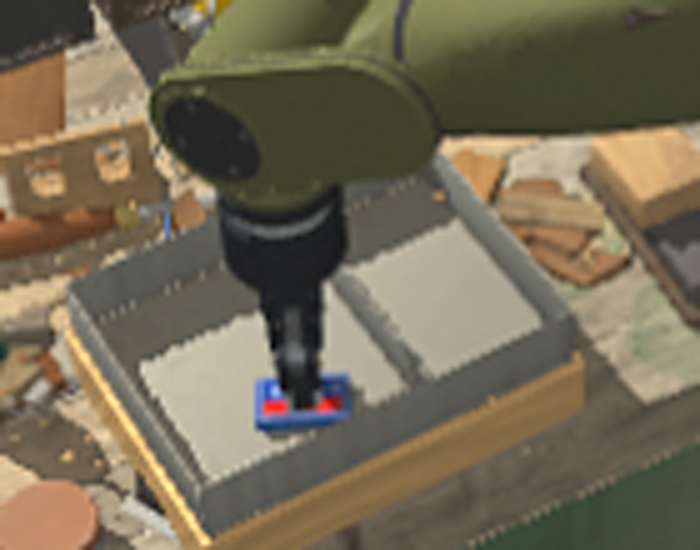

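The tips still sit at the height of the case's top (crop (305,408)), so the real tip is well behind the nominal TCP at this opening. I'll reopen and go down by feel.

```bash

python3 -m handwheel '{"delta_pos":[[0,0,-0.2],[0,0,0],[0,0,0],[0,0,0]],"delta_rot":[[0,0,0],[0,0,0],[0,0,0],[0,0,0]]}' 0.62
python3 -m handwheel '{"delta_pos":[[0,0,0.2],[0,0,0.08],[0,0,0.08],[0,0,0]],"delta_rot":[[0,0,0],[0,0,0],[0,0,0],[0,0,0]]}'
python3 -m handwheel '{"delta_pos":[[0,0,0.08],[0,0,0.04],[0,0,0]],"delta_rot":[[0,0,0],[0,0,0],[0,0,0]]}'
```

```text
time_s: 10.55
eef_pos: [429.4, 375.7, 56.0]
tool_rot: [3.142, -0.0, 1.188]
ft_force: [0.1, -0.0, 0.3]
opening: 52.6
grip_force: 0.0
time_s: 10.95
eef_pos: [429.0, 375.4, 46.3]
tool_rot: [-3.141, 0.001, 1.188]
ft_force: [-0.3, 0.2, 0.3]
opening: 52.7
grip_force: 0.0
time_s: 11.25
eef_pos: [429.3, 375.6, 43.8]
tool_rot: [-3.141, 0.0, 1.188]
ft_force: [1.0, 0.2, -0.2]
opening: 52.8
grip_force: 0.0
```

```bash

python3 -m handwheel '{"delta_pos":[[0,0,0.08],[0,0,0]],"delta_rot":[[0,0,0],[0,0,0]]}'
python3 -m handwheel '{"delta_pos":[[0,0,0.08],[0,0,0]],"delta_rot":[[0,0,0],[0,0,0]]}'
python3 - <<'E'
from h import *
q=capture("scene"); show(q,[(170,190,310,300)],"c5.png",5)
E
```

```text
time_s: 11.45
eef_pos: [429.2, 375.6, 41.7]
tool_rot: [-3.141, 0.0, 1.188]
ft_force: [-0.3, 0.4, 0.2]
opening: 53.3
grip_force: 0.0
time_s: 11.65
eef_pos: [429.2, 375.5, 39.6]
tool_rot: [-3.141, 0.0, 1.188]
ft_force: [0.0, -0.2, -1.0]
opening: 52.9
grip_force: 0.0
```

View pics/c5.png

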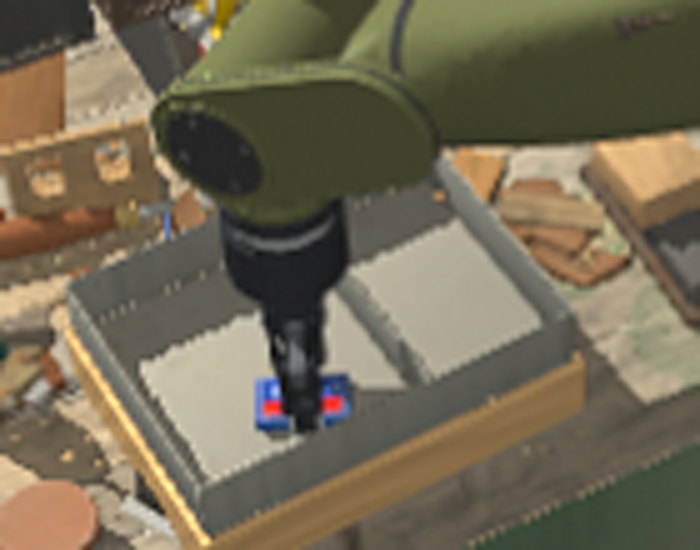

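The near finger now stands in front of the case's edge (crop (305,430)), so I can close.

```bash

python3 -m handwheel '{"delta_pos":[[0,0,0],[0,0,0],[0,0,0],[0,0,0]],"delta_rot":[[0,0,0],[0,0,0],[0,0,0],[0,0,0]]}' 0.35 30
```

```text
time_s: 12.1
eef_pos: [429.9, 376.1, 40.7]
tool_rot: [3.141, -0.001, 1.188]
ft_force: [1.1, 0.5, 4.0]
opening: 29.6
grip_force: 2.0
```

```bash

python3 -m handwheel '{"delta_pos":[[0,0,-0.2],[0,0,0],[0,0,0],[0,0,0]],"delta_rot":[[0,0,0],[0,0,0],[0,0,0],[0,0,0]]}' 0.62
python3 -m handwheel '{"delta_pos":[[0,0,-1],[0,0,-1],[0,0,-1],[0,0,-1],[0,0,-1],[0,0,0]],"delta_rot":[[0,0,0],[0,0,0],[0,0,0],[0,0,0],[0,0,0],[0,0,0]]}' 0.62
python3 - <<'E'
from h import *
q=capture("scene")
for z in (46,52,58,64): print(z,find(q,"blade_case",430,375,-.4,z,150))
for z in (44,50,56,62): print(z,find(q,"tray",471,345,.04,z,150))
o=observe(); print(o["eef_pos"],o["tool_rot"],o["opening"])
show(q,[(170,170,330,290)],"c6.png",5)
im=q["image"].copy()
print(pix(q,[o["eef_pos"]]))
E
```

```text
time_s: 12.5
eef_pos: [429.1, 375.5, 44.6]
tool_rot: [-3.141, 0.001, 1.188]
ft_force: [-0.2, 0.0, 0.2]
opening: 52.7
grip_force: 0.0
time_s: 13.1
eef_pos: [431.4, 377.1, 174.4]
tool_rot: [3.137, -0.006, 1.188]
ft_force: [-0.1, 0.1, 1.3]
opening: 53.2
grip_force: 0.0
46 [436.7 373.3 -24.    0.8]
52 [432.4 374.9 -24.3   0.8]
58 [428.  376.  -21.4   0.8]
64 [423.1 377.8 -21.8   0.8]
44 [478.  339.8   2.6   0.9]
50 [473.2 341.    2.9   0.9]
56 [468.6 342.8   2.8   0.9]
62 [463.8 344.7   2.6   0.9]
[428.93149291 375.34830752 168.74901528] [-3.14055893e+00  1.59456844e-03  1.18794026e+00] 52.87107374563982
[[227.50925011 247.42825986]]
```

View pics/c6.png

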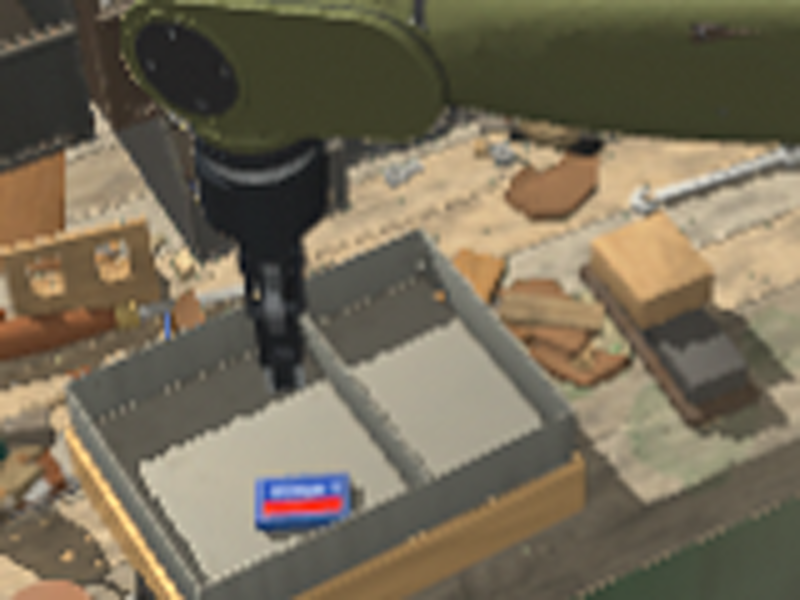

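Projecting the reported TCP puts it about 20 mm below the visible tip. I'll descend until there is contact, to calibrate the real tip height.

```bash

python3 -m handwheel '{"delta_pos":[[0,0,1],[0,0,1],[0,0,1],[0,0,1],[0,0,1],[0,0,0.2],[0,0,0]],"delta_rot":[[0,0,0],[0,0,0],[0,0,0],[0,0,0],[0,0,0],[0,0,0],[0,0,0]]}' 0.62
python3 -m handwheel '{"delta_pos":[[0,0,0.1],[0,0,0]],"delta_rot":[[0,0,0],[0,0,0]]}'
python3 -m handwheel '{"delta_pos":[[0,0,0.08],[0,0,0]],"delta_rot":[[0,0,0],[0,0,0]]}'
```

```text
time_s: 14.25
eef_pos: [428.6, 375.1, 38.8]
tool_rot: [-3.14, 0.002, 1.188]
ft_force: [0.0, -0.7, -0.7]
opening: 52.8
grip_force: 0.0
time_s: 14.45
eef_pos: [430.3, 376.3, 38.8]
tool_rot: [3.14, -0.002, 1.188]
ft_force: [0.5, 1.2, -0.5]
opening: 53.1
grip_force: 0.0
time_s: 14.65
eef_pos: [429.7, 375.9, 36.0]
tool_rot: [3.141, -0.001, 1.188]
ft_force: [0.1, -0.6, 1.6]
opening: 53.0
grip_force: 0.0
```

```bash

python3 -m handwheel '{"delta_pos":[[0,0,0.06],[0,0,0]],"delta_rot":[[0,0,0],[0,0,0]]}'
python3 -m handwheel '{"delta_pos":[[0,0,0.06],[0,0,0]],"delta_rot":[[0,0,0],[0,0,0]]}'
```

```text
time_s: 14.85
eef_pos: [429.3, 375.6, 33.9]
tool_rot: [3.142, 0.0, 1.188]
ft_force: [-0.3, 0.3, -0.3]
opening: 53.0
grip_force: 0.0
time_s: 15.05
eef_pos: [429.2, 375.5, 32.1]
tool_rot: [-3.141, 0.0, 1.188]
ft_force: [0.0, -0.3, 0.3]
opening: 52.9
grip_force: 0.0
```

```bash

python3 -m handwheel '{"delta_pos":[[0,0,0.05],[0,0,0]],"delta_rot":[[0,0,0],[0,0,0]]}' | grep -E "pos|ft_"
python3 -m handwheel '{"delta_pos":[[0,0,0.04],[0,0,0]],"delta_rot":[[0,0,0],[0,0,0]]}'| grep -E "pos|ft_"
python3 -m handwheel '{"delta_pos":[[0,0,0],[0,0,0],[0,0,0],[0,0,0]],"delta_rot":[[0,0,0],[0,0,0],[0,0,0],[0,0,0]]}' 0.35 30
```

```text
eef_pos: [429.2, 375.6, 30.9]
ft_force: [-0.2, 0.5, -0.2]
eef_pos: [429.3, 375.6, 30.0]
ft_force: [-0.1, -0.3, -0.1]
time_s: 15.85
eef_pos: [429.6, 375.8, 30.4]
tool_rot: [3.141, -0.0, 1.188]
ft_force: [1.3, -0.6, 1.3]
opening: 37.2
grip_force: 30.3
```

Gripped (37 mm, 30 N). The real tip is about 20 mm above the reported TCP. Next I lift, carry the case to bare bench at about (430,-90), and turn to yaw 90.

```bash

python3 -m handwheel '{"delta_pos":[[0,0,-0.4],[0,0,-1],[0,0,-1],[0,0,-1],[0,0,-1],[0,0,-1],[0,0,-0.6]],"delta_rot":[[0,0,-0.7],[0,0,-0.7],[0,0,-0.7],[0,0,-0.7],[0,0,-0.7],[0,0,-0.8],[0,0,0]]}'
python3 -m handwheel '{"delta_pos":[[-0.6,0,0],[-1,0,0],[-1,0,0],[-1,0,0],[-1,0,0],[-1,0,0],[-1,0,0],[-1,0,0]],"delta_rot":[[0,0,0],[0,0,0],[0,0,0],[0,0,0],[0,0,0],[0,0,0],[0,0,0],[0,0,0]]}'
python3 -m handwheel '{"delta_pos":[[-1,0,0],[-1,0,0],[-1,0,0],[-1,0,0],[-1,0,0],[-1,0,0],[-1,0,0],[-1,0,0]],"delta_rot":[[0,0,0],[0,0,0],[0,0,0],[0,0,0],[0,0,0],[0,0,0],[0,0,0],[0,0,0]]}'
python3 -m handwheel '{"delta_pos":[[-1,0,0],[-1,0,0],[-0.9,0,0],[0,0,0]],"delta_rot":[[0,0,0],[0,0,0],[0,0,0],[0,0,0]]}'
```

```text
time_s: 16.55
eef_pos: [429.9, 376.1, 182.3]
tool_rot: [3.14, -0.001, 1.563]
ft_force: [0.0, 0.8, 0.2]
opening: 37.2
grip_force: 30.2
time_s: 17.35
eef_pos: [426.5, 183.5, 177.9]
tool_rot: [-3.138, 0.001, 1.562]
ft_force: [-0.0, 0.9, -1.2]
opening: 37.1
grip_force: 30.2
time_s: 18.15
eef_pos: [424.6, -15.7, 177.9]
tool_rot: [-3.138, -0.0, 1.562]
ft_force: [0.9, 0.1, -1.2]
opening: 36.9
grip_force: 30.2
time_s: 18.55
eef_pos: [424.2, -88.7, 178.1]
tool_rot: [-3.138, -0.0, 1.558]
ft_force: [0.9, 0.2, -0.8]
opening: 37.0
grip_force: 30.1
```

```bash

python3 -m handwheel '{"delta_pos":[[0,0,0.7],[0,0,1],[0,0,1],[0,0,1],[0,0,1],[0,0,1],[0,0,0.6],[0,0,0]],"delta_rot":[[0,0,0],[0,0,0],[0,0,0],[0,0,0],[0,0,0],[0,0,0],[0,0,0],[0,0,0]]}'
python3 -m handwheel '{"delta_pos":[[0,0,0.2],[0,0,0.2],[0,0,0.1],[0,0,0]],"delta_rot":[[0,0,0],[0,0,0],[0,0,0],[0,0,0]]}'
python3 - <<'E'
from h import *
q=capture("scene"); show(q,[(250,180,410,290)],"c7.png",5)
E
```

```text
time_s: 19.35
eef_pos: [422.2, -85.2, 19.0]
tool_rot: [-3.134, -0.003, 1.563]
ft_force: [-0.7, -0.5, -0.9]
opening: 37.3
grip_force: 30.1
time_s: 19.75
eef_pos: [425.9, -86.8, 10.3]
tool_rot: [3.141, 0.0, 1.563]
ft_force: [-0.5, 0.6, 0.5]
opening: 36.9
grip_force: 30.1
```

View pics/c7.png

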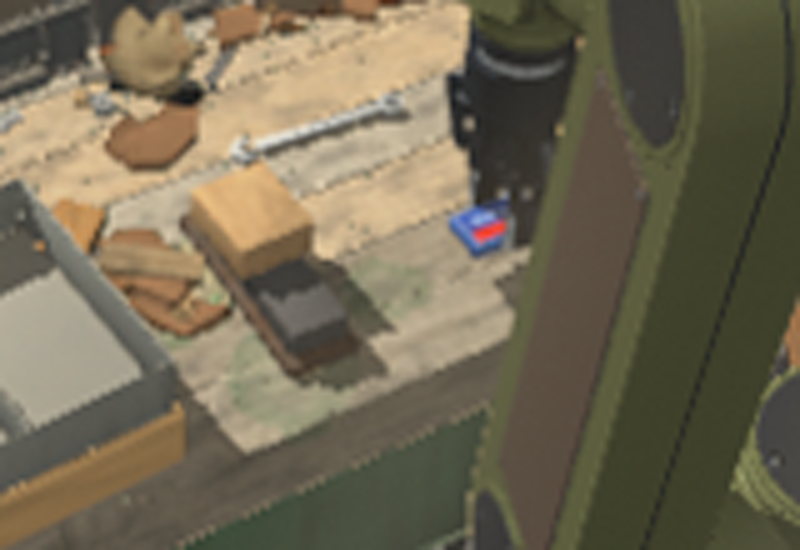

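The case hangs just above clear bench (crop (480,230)), so I'll feel the rest of the way down.

```bash

for i in 1; do :; done
python3 -m handwheel '{"delta_pos":[[0,0,0.2],[0,0,0.2],[0,0,0]],"delta_rot":[[0,0,0],[0,0,0],[0,0,0]]}' | grep -E "pos|ft_"
python3 -m handwheel '{"delta_pos":[[0,0,0.2],[0,0,0]],"delta_rot":[[0,0,0],[0,0,0]]}' | grep -E "pos|ft_"
python3 -m handwheel '{"delta_pos":[[0,0,0.1],[0,0,0]],"delta_rot":[[0,0,0],[0,0,0]]}' | grep -E "pos|ft_"
python3 -m handwheel '{"delta_pos":[[0,0,0.1],[0,0,0]],"delta_rot":[[0,0,0],[0,0,0]]}' | grep -E "pos|ft_"
```

```text
eef_pos: [425.1, -86.6, -0.7]
ft_force: [0.2, -0.9, -0.9]
eef_pos: [425.3, -86.6, -5.6]
ft_force: [-0.6, -1.4, -0.6]
eef_pos: [425.7, -86.8, -7.6]
ft_force: [0.3, 0.1, -0.2]
eef_pos: [425.6, -86.7, -10.1]
ft_force: [0.7, -0.7, -0.7]
```

```bash

python3 -m handwheel '{"delta_pos":[[0,0,0.2],[0,0,0.1],[0,0,0]],"delta_rot":[[0,0,0],[0,0,0],[0,0,0]]}' | grep -E "pos|ft_"
python3 -m handwheel '{"delta_pos":[[0,0,0.06],[0,0,0]],"delta_rot":[[0,0,0],[0,0,0]]}' | grep -E "pos|ft_"
python3 -m handwheel '{"delta_pos":[[0,0,0.06],[0,0,0]],"delta_rot":[[0,0,0],[0,0,0]]}' | grep -E "pos|ft_"
python3 -m handwheel '{"delta_pos":[[0,0,0.05],[0,0,0]],"delta_rot":[[0,0,0],[0,0,0]]}' | grep -E "pos|ft_"
```

```text
eef_pos: [425.3, -86.6, -18.0]
ft_force: [0.6, -0.4, 0.2]
eef_pos: [425.8, -86.8, -19.0]
ft_force: [-0.1, 0.8, -0.7]
eef_pos: [425.8, -86.8, -20.4]
ft_force: [-0.5, -0.4, -1.1]
eef_pos: [425.9, -86.8, -21.6]
ft_force: [-0.0, -0.3, -0.5]
```

```bash

python3 -m handwheel '{"delta_pos":[[0,0,0.04],[0,0,0],[0,0,0],[0,0,0],[0,0,0]],"delta_rot":[[0,0,0],[0,0,0],[0,0,0],[0,0,0],[0,0,0]]}' 0.65
python3 -m handwheel '{"delta_pos":[[0,0,-0.4],[0,0,-1],[0,0,-1],[0,0,-1],[0,0,-1],[0,0,-1],[0,0,-1],[0,0,-1]],"delta_rot":[[0,0,0],[0,0,0],[0,0,1],[0,0,1],[0,0,1],[0,0,1],[0,0,1],[0,0,1]]}' 
python3 -m handwheel '{"delta_pos":[[0,0,0],[0,0,0],[0,0,0],[0,0,0],[0,0,0],[0,0,0],[0,0,0],[0,0,0]],"delta_rot":[[0,0,1],[0,0,1],[0,0,1],[0,0,1],[0,0,1],[0,0,1],[0,0,1],[0,0,1]]}' 1
python3 -m handwheel '{"delta_pos":[[0,0,0],[0,0,0],[0,0,0],[0,0,0],[0,0,0],[0,0,0]],"delta_rot":[[0,0,1],[0,0,1],[0,0,1],[0,0,1],[0,0,0.46],[0,0,0]]}'
python3 - <<'E'
from h import *
p=capture("top"); q=capture("scene")
for n,x,y,a,z in [("carton_a",467,-270,1.52,8),("carton_b",461,-405,1.52,8),("cork_a",569,-279,0,8),("cork_b",563,-416,0,8),("blade_case",426,-87,0,0)]:
    print(n,find(p,n,x,y,a,z,90),find(q,n,x,y,a,z,90))
show(p,[(270,165,480,255)],"c8.png",3)
E
```

```text
time_s: 22.1
eef_pos: [425.9, -86.8, -22.5]
tool_rot: [3.141, 0.0, 1.563]
ft_force: [-1.0, -0.7, 0.1]
opening: 55.7
grip_force: 0.0
time_s: 22.9
eef_pos: [425.7, -86.8, 164.3]
tool_rot: [3.141, -0.0, 1.036]
ft_force: [0.3, -0.5, -0.8]
opening: 55.4
grip_force: 0.0
time_s: 23.7
eef_pos: [425.8, -86.8, 163.2]
tool_rot: [3.141, -0.001, 0.338]
ft_force: [-0.7, 0.6, 1.6]
opening: 85.3
grip_force: 0.0
time_s: 24.3
eef_pos: [425.8, -86.8, 163.1]
tool_rot: [3.141, -0.001, -0.048]
ft_force: [-0.3, 0.2, 0.1]
opening: 85.3
grip_force: 0.0
carton_a [ 468.4 -271.7   86.5    0.5] [ 510.3 -274.7   54.5    0.6]
carton_b [ 461.4 -404.8   86.4    0.9] None
cork_a [ 568.5 -278.9   -2.7    0.9] [ 5.734e+02 -2.820e+02  1.100e+01  3.000e-01]
cork_b [ 561.3 -418.4    5.4    0.8] None
blade_case [ 4.231e+02 -8.220e+01  1.300e+00  2.000e-01] [ 4.26e+02 -8.68e+01  3.00e-01  8.00e-01]
```

View pics/c8.png

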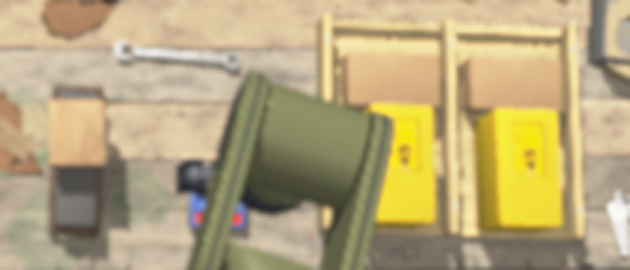

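The case lies flat on the bench (crop (218,212)) and the cartons and corks are unmoved. Next is carton_a.

```bash

python3 -m handwheel '{"delta_pos":[[0.25,0.9,0],[0.25,0.9,0],[0.25,0.9,0],[0.25,0.9,0],[0.25,0.9,0],[0.25,0.9,0],[0.25,0.9,0],[0.25,0.92,0]],"delta_rot":[[0,0,0],[0,0,0],[0,0,0],[0,0,0],[0,0,0],[0,0,0],[0,0,0],[0,0,0]]}'
python3 -m handwheel '{"delta_pos":[[0,0,0],[0,0,1],[0,0,1],[0,0,1],[0,0,0.6],[0,0,0]],"delta_rot":[[0,0,0],[0,0,0],[0,0,0],[0,0,0],[0,0,0],[0,0,0]]}'
python3 -m handwheel '{"delta_pos":[[0,0,0.15],[0,0,0.15],[0,0,0.15],[0,0,0]],"delta_rot":[[0,0,0],[0,0,0],[0,0,0],[0,0,0]]}'
```

```text
time_s: 25.7
eef_pos: [467.3, -270.5, 162.3]
tool_rot: [-3.141, 0.0, -0.048]
ft_force: [0.4, -0.5, -0.1]
opening: 85.6
grip_force: 0.0
time_s: 26.3
eef_pos: [465.4, -267.8, 69.7]
tool_rot: [-3.139, 0.005, -0.047]
ft_force: [-0.7, 0.6, 0.9]
opening: 85.4
grip_force: 0.0
time_s: 26.7
eef_pos: [467.2, -269.5, 61.3]
tool_rot: [3.141, -0.0, -0.048]
ft_force: [-0.1, 0.1, -0.8]
opening: 85.6
grip_force: 0.0
```

```bash

python3 -m handwheel '{"delta_pos":[[0,0,0.15],[0,0,0.15],[0,0,0.15],[0,0,0]],"delta_rot":[[0,0,0],[0,0,0],[0,0,0],[0,0,0]]}'
python3 -m handwheel '{"delta_pos":[[0,0,0.3],[0,0,0.3],[0,0,0.3],[0,0,0]],"delta_rot":[[0,0,0],[0,0,0],[0,0,0],[0,0,0]]}'
python3 -m handwheel '{"delta_pos":[[0,0,0],[0,0,0],[0,0,0],[0,0,0],[0,0,0]],"delta_rot":[[0,0,0],[0,0,0],[0,0,0],[0,0,0],[0,0,0]]}' 0.6 60
```

```text
time_s: 27.1
eef_pos: [466.6, -269.1, 49.0]
tool_rot: [-3.141, 0.001, -0.048]
ft_force: [0.6, 0.5, -0.7]
opening: 85.4
grip_force: 0.0
time_s: 27.5
eef_pos: [466.0, -268.7, 25.6]
tool_rot: [-3.14, 0.003, -0.048]
ft_force: [-1.0, 0.1, -0.1]
opening: 85.5
grip_force: 0.0
time_s: 28.0
eef_pos: [467.9, -270.6, 28.4]
tool_rot: [3.139, -0.002, -0.048]
ft_force: [0.1, -4.5, 2.7]
opening: 65.3
grip_force: 69.6
```

```bash

python3 -m handwheel '{"delta_pos":[[0,0,-0.3],[0,0,-0.6],[0,0,-1],[0,0,-1],[0,0,-1],[0,0,-0.6],[0,0,0]],"delta_rot":[[0,0,0],[0,0,0],[0,0,0],[0,0,0],[0,0,0],[0,0,0],[0,0,0]]}'
python3 -m handwheel '{"delta_pos":[[0.28,-0.81,0],[0.28,-0.81,0],[0.28,-0.81,0],[0.28,-0.81,0],[0.28,-0.81,0],[0.28,-0.81,0],[0,0,0]],"delta_rot":[[0,0,0],[0,0,0],[0,0,0],[0,0,0],[0,0,0],[0,0,0],[0,0,0]]}'
python3 -m handwheel '{"delta_pos":[[0,0,1],[0,0,1],[0,0,1],[0,0,0.8],[0,0,0.4],[0,0,0]],"delta_rot":[[0,0,0],[0,0,0],[0,0,0],[0,0,0],[0,0,0],[0,0,0]]}'
```

```text
time_s: 28.7
eef_pos: [468.3, -269.9, 142.5]
tool_rot: [3.14, -0.004, -0.048]
ft_force: [0.5, -1.1, -6.2]
opening: 64.8
grip_force: 69.0
time_s: 29.4
eef_pos: [514.1, -147.3, 137.5]
tool_rot: [-3.139, 0.004, -0.045]
ft_force: [-0.4, -0.0, -6.6]
opening: 65.4
grip_force: 69.6
time_s: 30.0
eef_pos: [512.5, -149.5, 32.1]
tool_rot: [-3.14, 0.006, -0.048]
ft_force: [0.0, 0.7, -7.1]
opening: 65.3
grip_force: 69.6
```

```bash

python3 -m handwheel '{"delta_pos":[[0,0,0.2],[0,0,0.15],[0,0,0]],"delta_rot":[[0,0,0],[0,0,0],[0,0,0]]}'
python3 -m handwheel '{"delta_pos":[[0,0,0.08],[0,0,0]],"delta_rot":[[0,0,0],[0,0,0]]}'
python3 -m handwheel '{"delta_pos":[[0,0,0.06],[0,0,0]],"delta_rot":[[0,0,0],[0,0,0]]}'
```

```text
time_s: 30.3
eef_pos: [515.2, -150.3, 26.5]
tool_rot: [3.141, -0.0, -0.048]
ft_force: [-0.2, -0.4, -7.3]
opening: 64.9
grip_force: 69.9
time_s: 30.5
eef_pos: [515.1, -150.2, 24.4]
tool_rot: [3.141, -0.0, -0.048]
ft_force: [-0.4, 0.4, -7.3]
opening: 64.9
grip_force: 69.9
time_s: 30.7
eef_pos: [514.9, -150.1, 22.6]
tool_rot: [3.142, 0.0, -0.048]
ft_force: [-0.6, -0.9, -7.0]
opening: 64.9
grip_force: 69.9
```

```bash

python3 -m handwheel '{"delta_pos":[[0,0,0.06],[0,0,0]],"delta_rot":[[0,0,0],[0,0,0]]}' | grep -E "pos|ft"
python3 -m handwheel '{"delta_pos":[[0,0,0.05],[0,0,0]],"delta_rot":[[0,0,0],[0,0,0]]}'| grep -E "pos|ft"
python3 -m handwheel '{"delta_pos":[[0,0,0.03],[0,0,0]],"delta_rot":[[0,0,0],[0,0,0]]}'| grep -E "pos|ft"
```

```text
eef_pos: [514.8, -150.1, 20.9]
ft_force: [0.2, -0.3, -6.6]
eef_pos: [515.1, -150.2, 20.5]
ft_force: [-2.6, 0.7, -1.5]
eef_pos: [515.1, -150.2, 20.4]
ft_force: [-6.0, 1.8, 3.7]
```

```bash

python3 -m handwheel '{"delta_pos":[[0,0,0],[0,0,0],[0,0,0],[0,0,0]],"delta_rot":[[0,0,0],[0,0,0],[0,0,0],[0,0,0]]}' 1
python3 -m handwheel '{"delta_pos":[[0,0,-0.4],[0,0,-1],[0,0,-1],[0,0,-1],[0,0,-1],[0,0,-0.6],[0,0,0],[0,0,0]],"delta_rot":[[0,0,0],[0,0,0],[0,0,0],[0,0,0],[0,0,-1],[0,0,-1],[0,0,-1],[0,0,-1]]}'
python3 -m handwheel '{"delta_pos":[[0,0,0],[0,0,0],[0,0,0],[0,0,0],[0,0,0],[0,0,0],[0,0,0],[0,0,0]],"delta_rot":[[0,0,-1],[0,0,-1],[0,0,-1],[0,0,-1],[0,0,-1],[0,0,-1],[0,0,-1],[0,0,-1]]}'
python3 -m handwheel '{"delta_pos":[[0,0,0],[0,0,0],[0,0,0],[0,0,0],[0,0,0],[0,0,0],[0,0,0]],"delta_rot":[[0,0,-1],[0,0,-1],[0,0,-1],[0,0,-1],[0,0,-1],[0,0,-1],[0,0,0]]}'
python3 - <<'E'
from h import *
p=capture("top"); q=capture("scene")
for n,x,y,a,z in [("cork_a",569,-279,0,8),("cork_b",563,-416,0,8),("carton_b",461,-405,1.52,8),("carton_a",515,-150,1.52,0)]:
    print(n,find(p,n,x,y,a,z,90),find(q,n,x,y,a,z,90))
show(p,[(270,165,480,255)],"c9.png",3)
E
```

```text
time_s: 31.7
eef_pos: [515.5, -150.4, 19.6]
tool_rot: [3.141, -0.001, -0.048]
ft_force: [0.8, -0.2, -0.2]
opening: 85.3
grip_force: 0.0
time_s: 32.5
eef_pos: [515.7, -150.5, 146.2]
tool_rot: [3.14, -0.002, 0.305]
ft_force: [0.2, 0.3, 0.3]
opening: 85.4
grip_force: 0.0
time_s: 33.3
eef_pos: [515.1, -150.2, 145.1]
tool_rot: [3.141, -0.0, 1.003]
ft_force: [0.5, -0.1, 0.7]
opening: 85.6
grip_force: 0.0
time_s: 34.0
eef_pos: [515.1, -150.2, 145.0]
tool_rot: [3.141, 0.0, 1.523]
ft_force: [-0.2, 0.4, 0.4]
opening: 85.2
grip_force: 0.0
cork_a [ 5.375e+02 -3.093e+02  2.300e+01  1.000e-01] None
cork_b None None
carton_b [ 462.1 -404.9   86.5    0.9] [ 4.424e+02 -4.332e+02  4.200e+01  3.000e-01]
carton_a [ 5.200e+02 -1.209e+02  6.170e+01  3.000e-01] [ 526.  -140.3   61.7    0.8]
```

View pics/c9.png

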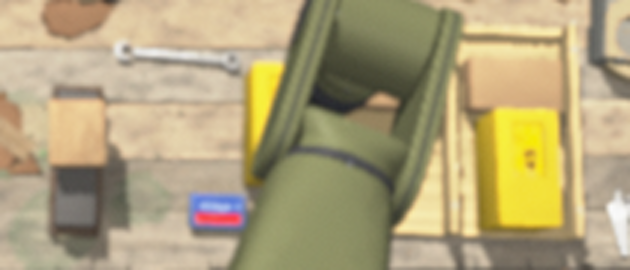

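The wrist hides cork_a in this view. I'll back off toward +y for a clear measurement.

```bash

python3 -m handwheel '{"delta_pos":[[1,0,0],[1,0,0],[1,0,0],[1,0,0],[1,0,0],[1,0,0],[1,0,0],[1,0,0]],"delta_rot":[[0,0,0],[0,0,0],[0,0,0],[0,0,0],[0,0,0],[0,0,0],[0,0,0],[0,0,0]]}'
python3 - <<'E'
from h import *
p=capture("top")
for n,x,y,a,z in [("cork_a",567,-278,0,8),("cork_b",563,-416,0,8),("carton_b",461,-405,1.52,8),("carton_a",515,-150,1.52,0),("blade_case",426,-87,0,0)]:
    print(n,find(p,n,x,y,a,z,90))
show(p,[(270,160,480,255)],"c10.png",3)
E
```

```text
time_s: 35.3
eef_pos: [524.4, 50.6, 144.2]
tool_rot: [3.141, 0.0, 1.523]
ft_force: [-0.6, 0.0, -0.8]
opening: 85.5
grip_force: 0.0
cork_a [ 566.1 -278.5   -3.6    0.9]
cork_b [ 563.8 -416.7    0.6    0.8]
carton_b [ 461.4 -404.8   86.4    0.9]
carton_a [ 513.  -147.6   87.6    0.9]
blade_case [423.5 -83.5   0.    0.8]
```

```bash

python3 -m handwheel '{"delta_pos":[[-0.93,0.165,0],[-0.93,0.165,0],[-0.93,0.165,0],[-0.93,0.165,0],[-0.93,0.165,0],[-0.93,0.165,0],[-0.93,0.165,0],[-0.93,0.165,0]],"delta_rot":[[0,0,0],[0,0,0],[0,0,0],[0,0,0],[0,0,0],[0,0,0],[0,0,0],[0,0,0]]}'
python3 -m handwheel '{"delta_pos":[[-0.93,0.165,0],[-0.93,0.165,0],[-0.93,0.165,0],[-0.93,0.165,0],[-0.93,0.165,0],[-0.93,0.165,0],[0,0,0],[0,0,0]],"delta_rot":[[0,0,0],[0,0,0],[0,0,0],[0,0,0],[0,0,0],[0,0,0],[0,0,0],[0,0,0]]}'
python3 -m handwheel '{"delta_pos":[[0,0,1],[0,0,1],[0,0,1],[0,0,1],[0,0,0.4],[0,0,0.3],[0,0,0]],"delta_rot":[[0,0,0],[0,0,0],[0,0,0],[0,0,0],[0,0,0],[0,0,0],[0,0,0]]}'
```

```text
time_s: 36.4
eef_pos: [548.2, -140.0, 144.2]
tool_rot: [-3.142, 0.0, 1.521]
ft_force: [0.5, 1.0, -0.3]
opening: 85.4
grip_force: 0.0
time_s: 37.2
eef_pos: [566.0, -279.2, 143.9]
tool_rot: [-3.141, -0.001, 1.521]
ft_force: [-0.4, 0.2, 0.4]
opening: 85.4
grip_force: 0.0
time_s: 37.9
eef_pos: [566.4, -277.8, 26.3]
tool_rot: [-3.141, -0.0, 1.523]
ft_force: [0.0, -0.1, 0.1]
opening: 85.3
grip_force: 0.0
```

```bash

python3 -m handwheel '{"delta_pos":[[0,0,0.3],[0,0,0.3],[0,0,0.25],[0,0,0]],"delta_rot":[[0,0,0],[0,0,0],[0,0,0],[0,0,0]]}'
python3 -m handwheel '{"delta_pos":[[0,0,0.3],[0,0,0.15],[0,0,0]],"delta_rot":[[0,0,0],[0,0,0],[0,0,0]]}'
python3 -m handwheel '{"delta_pos":[[0,0,0],[0,0,0],[0,0,0],[0,0,0],[0,0,0]],"delta_rot":[[0,0,0],[0,0,0],[0,0,0],[0,0,0],[0,0,0]]}' 0.5 30
```

```text
time_s: 38.3
eef_pos: [565.8, -277.8, 4.2]
tool_rot: [-3.14, -0.001, 1.523]
ft_force: [-0.7, 0.3, 0.3]
opening: 85.4
grip_force: 0.0
time_s: 38.6
eef_pos: [566.0, -277.9, -6.8]
tool_rot: [-3.14, -0.001, 1.523]
ft_force: [-0.4, 0.3, 0.1]
opening: 85.2
grip_force: 0.0
time_s: 39.1
eef_pos: [567.0, -278.5, -5.4]
tool_rot: [3.141, 0.0, 1.523]
ft_force: [0.7, 0.3, 2.5]
opening: 61.2
grip_force: 34.7
```

```bash

python3 -m handwheel '{"delta_pos":[[0,0,-0.4],[0,0,-1],[0,0,-1],[0,0,-1],[0,0,-1],[0,0,-1],[0,0,-0.5],[0,0,0]],"delta_rot":[[0,0,0],[0,0,0],[0,0,0],[0,0,0],[0,0,0],[0,0,-0.55],[0,0,-0.55],[0,0,0]]}'
python3 -m handwheel '{"delta_pos":[[0.96,-0.035,0],[0.97,-0.035,0],[0.97,-0.035,0],[0.97,-0.035,0],[0.97,-0.035,0],[0.97,-0.035,0],[0.97,-0.035,0],[0.97,-0.035,0]],"delta_rot":[[0,0,0],[0,0,0],[0,0,0],[0,0,0],[0,0,0],[0,0,0],[0,0,0],[0,0,0]]}'
python3 -m handwheel '{"delta_pos":[[0.97,-0.035,0],[0.97,-0.035,0],[0.97,-0.035,0],[0.97,-0.035,0],[0.97,-0.035,0],[0.97,-0.035,0],[0.97,-0.035,0],[0.97,-0.035,0]],"delta_rot":[[0,0,0],[0,0,0],[0,0,0],[0,0,0],[0,0,0],[0,0,0],[0,0,0],[0,0,0]]}'
python3 -m handwheel '{"delta_pos":[[0.97,-0.035,0],[0.97,-0.035,0],[0.97,-0.035,0],[0.97,-0.035,0],[0.97,-0.035,0],[0.97,-0.035,0],[0.97,-0.035,0],[0.97,-0.035,0]],"delta_rot":[[0,0,0],[0,0,0],[0,0,0],[0,0,0],[0,0,0],[0,0,0],[0,0,0],[0,0,0]]}'
python3 -m handwheel '{"delta_pos":[[0.97,-0.035,0],[0.97,-0.03,0],[0.97,-0.03,0],[0.9,0,0],[0,0,0],[0,0,0]],"delta_rot":[[0,0,0],[0,0,0],[0,0,0],[0,0,0],[0,0,0],[0,0,0]]}'
```

```text
time_s: 39.9
eef_pos: [568.0, -279.1, 145.2]
tool_rot: [3.137, 0.003, 1.619]
ft_force: [-0.1, 0.3, -0.4]
opening: 61.6
grip_force: 34.5
time_s: 40.7
eef_pos: [549.2, -83.9, 140.3]
tool_rot: [-3.139, -0.001, 1.618]
ft_force: [0.3, 0.1, -1.0]
opening: 61.4
grip_force: 34.5
time_s: 41.5
eef_pos: [532.8, 109.2, 140.3]
tool_rot: [-3.139, 0.0, 1.618]
ft_force: [-0.2, -0.3, -0.4]
opening: 61.4
grip_force: 34.5
time_s: 42.3
eef_pos: [516.5, 302.4, 140.2]
tool_rot: [-3.139, 0.001, 1.618]
ft_force: [-0.2, -1.1, -1.4]
opening: 61.5
grip_force: 34.5
time_s: 42.9
eef_pos: [509.9, 396.4, 140.3]
tool_rot: [-3.14, 0.002, 1.619]
ft_force: [-0.4, 0.2, -0.9]
opening: 61.1
grip_force: 34.5
```

```bash

python3 -m handwheel '{"delta_pos":[[0,0.06,0.5],[0,0,1],[0,0,1],[0,0,0.8],[0,0,0.3],[0,0,0.2],[0,0,0]],"delta_rot":[[0,0,0],[0,0,0],[0,0,0],[0,0,0],[0,0,0],[0,0,0],[0,0,0]]}'
python3 -m handwheel '{"delta_pos":[[0,0,0.15],[0,0,0.06],[0,0,0]],"delta_rot":[[0,0,0],[0,0,0],[0,0,0]]}'
python3 -m handwheel '{"delta_pos":[[0,0,0],[0,0,0],[0,0,0]],"delta_rot":[[0,0,0],[0,0,0],[0,0,0]]}' 0.83
```

```text
time_s: 43.6
eef_pos: [512.2, 396.4, 46.4]
tool_rot: [-3.141, 0.0, 1.618]
ft_force: [0.3, -0.6, -0.3]
opening: 61.4
grip_force: 34.5
time_s: 43.9
eef_pos: [512.4, 397.0, 41.9]
tool_rot: [3.141, -0.0, 1.619]
ft_force: [-0.4, -0.8, -0.6]
opening: 61.3
grip_force: 34.5
time_s: 44.2
eef_pos: [512.3, 397.1, 41.8]
tool_rot: [3.141, -0.0, 1.619]
ft_force: [-0.4, 0.3, 0.5]
opening: 71.1
grip_force: 0.0
```

```bash

python3 -m handwheel '{"delta_pos":[[0,0,-0.4],[0,0,-1],[0,0,-1],[0,0,-1],[0,0,-0.8],[0,0,0],[0,0,0],[0,0,0]],"delta_rot":[[0,0,0],[0,0,0],[0,0,0],[0,0,0],[0,0,1],[0,0,1],[0,0,1],[0,0,1]]}'
python3 -m handwheel '{"delta_pos":[[0,0,0],[0,0,0],[0,0,0],[0,0,0],[0,0,0],[0,0,0],[0,0,0],[0,0,0]],"delta_rot":[[0,0,1],[0,0,1],[0,0,1],[0,0,1],[0,0,1],[0,0,1],[0,0,1],[0,0,1]]}' 1
python3 -m handwheel '{"delta_pos":[[0,0,0],[0,0,0],[0,0,0],[0,0,0],[0,0,0],[0,0,0],[0,0,0],[0,0,0]],"delta_rot":[[0,0,1],[0,0,1],[0,0,1],[0,0,1],[0,0,1],[0,0,1],[0,0,1],[0,0,0.2]]}'
python3 - <<'E'
from h import *
p=capture("top"); q=capture("scene")
for n,x,y,a,z in [("cork_a",512,397,0.04,52),("cork_b",563,-416,0,8),("carton_b",461,-405,1.52,8),("carton_a",515,-150,1.52,0),("blade_case",426,-87,0,0),("tray",471,343,.04,50)]:
    print(n,find(p,n,x,y,a,z,90),find(q,n,x,y,a,z,90))
E
```

```text
time_s: 45.0
eef_pos: [512.4, 397.1, 147.9]
tool_rot: [3.141, -0.001, 1.266]
ft_force: [-0.8, -0.8, -0.2]
opening: 70.8
grip_force: 0.0
time_s: 45.8
eef_pos: [512.3, 397.0, 147.4]
tool_rot: [3.142, -0.001, 0.568]
ft_force: [0.7, -0.4, 0.7]
opening: 85.6
grip_force: 0.0
time_s: 46.6
eef_pos: [512.3, 397.0, 147.3]
tool_rot: [-3.141, -0.001, -0.057]
ft_force: [0.5, -0.1, 0.2]
opening: 85.3
grip_force: 0.0
cork_a None [514.2 390.6   3.    0.9]
cork_b [ 574.  -406.8    0.8    0.9] None
carton_b [ 461.9 -404.8   87.1    0.9] None
carton_a [ 513.1 -146.8   87.4    0.9] [ 511.9 -149.7   88.6    0.9]
blade_case [424.9 -80.    0.8   0.8] [424.2 -88.3  -5.2   0.8]
tray [471.  343.1   2.7   0.5] [473.5 341.5   2.4   0.8]
```

```bash

python3 -m handwheel '{"delta_pos":[[0,1,0],[0,1,0],[0,1,0],[0,1,0],[0,1,0],[0,1,0],[0,1,0],[0,1,0]],"delta_rot":[[0,0,0],[0,0,0],[0,0,0],[0,0,0],[0,0,0],[0,0,0],[0,0,0],[0,0,0]]}'
python3 -m handwheel '{"delta_pos":[[0,1,0],[0,1,0],[0,1,0],[0,1,0],[0,1,0],[0,1,0],[0,1,0],[0,1,0]],"delta_rot":[[0,0,0],[0,0,0],[0,0,0],[0,0,0],[0,0,0],[0,0,0],[0,0,0],[0,0,0]]}'
python3 -m handwheel '{"delta_pos":[[0,1,0],[0,1,0],[0,1,0],[0,1,0],[0,1,0],[0,1,0],[0,1,0],[0,1,0]],"delta_rot":[[0,0,0],[0,0,0],[0,0,0],[0,0,0],[0,0,0],[0,0,0],[0,0,0],[0,0,0]]}'
python3 -m handwheel '{"delta_pos":[[0,1,0],[0,1,0],[0,1,0],[0,1,0],[0,1,0],[0,1,0],[0,1,0],[-0.2,0.9,0]],"delta_rot":[[0,0,0],[0,0,0],[0,0,0],[0,0,0],[0,0,0],[0,0,0],[0,0,0],[0,0,0]]}'
python3 -m handwheel '{"delta_pos":[[0,0.1,0],[0,0,0],[0,0,0]],"delta_rot":[[0,0,0],[0,0,0],[0,0,0]]}'
```

```text
time_s: 48.1
eef_pos: [500.7, 196.3, 146.5]
tool_rot: [-3.142, -0.0, -0.056]
ft_force: [-0.3, -0.3, 0.8]
opening: 85.6
grip_force: 0.0
time_s: 48.9
eef_pos: [489.4, -3.5, 146.6]
tool_rot: [3.142, -0.0, -0.056]
ft_force: [0.9, -0.5, 0.5]
opening: 85.5
grip_force: 0.0
time_s: 49.7
eef_pos: [478.1, -203.2, 146.6]
tool_rot: [3.141, -0.0, -0.057]
ft_force: [0.2, -0.7, 0.3]
opening: 85.3
grip_force: 0.0
time_s: 50.5
eef_pos: [462.2, -400.3, 146.5]
tool_rot: [3.141, -0.0, -0.056]
ft_force: [0.7, -0.9, 0.2]
opening: 85.5
grip_force: 0.0
time_s: 50.8
eef_pos: [462.1, -400.7, 146.3]
tool_rot: [-3.141, 0.0, -0.056]
ft_force: [0.1, 0.2, 0.1]
opening: 85.8
grip_force: 0.0
```

```bash

python3 -m handwheel '{"delta_pos":[[0,0.16,0.5],[0,0,1],[0,0,1],[0,0,0.7],[0,0,0.2],[0,0,0.2],[0,0,0]],"delta_rot":[[0,0,0],[0,0,0],[0,0,0],[0,0,0],[0,0,0],[0,0,0],[0,0,0]]}'
python3 -m handwheel '{"delta_pos":[[0,0,0.2],[0,0,0.3],[0,0,0.3],[0,0,0.3],[0,0,0]],"delta_rot":[[0,0,0],[0,0,0],[0,0,0],[0,0,0],[0,0,0]]}'
python3 -m handwheel '{"delta_pos":[[0,0,0],[0,0,0],[0,0,0],[0,0,0],[0,0,0]],"delta_rot":[[0,0,0],[0,0,0],[0,0,0],[0,0,0],[0,0,0]]}' 0.6 60
```

```text
time_s: 51.5
eef_pos: [462.0, -405.6, 56.6]
tool_rot: [3.141, -0.0, -0.056]
ft_force: [0.3, 0.6, -0.2]
opening: 85.6
grip_force: 0.0
time_s: 52.0
eef_pos: [460.8, -404.6, 27.1]
tool_rot: [-3.14, 0.002, -0.057]
ft_force: [-0.9, -0.5, -0.0]
opening: 85.2
grip_force: 0.0
time_s: 52.5
eef_pos: [462.3, -406.5, 29.9]
tool_rot: [3.139, -0.001, -0.056]
ft_force: [0.4, -3.1, 3.0]
opening: 64.8
grip_force: 70.7
```

```bash

python3 -m handwheel '{"delta_pos":[[0,0,-0.3],[0,0,-0.6],[0,0,-1],[0,0,-1],[0,0,0]],"delta_rot":[[0,0,0],[0,0,0],[0,0,0],[0,0,0],[0,0,0]]}'
python3 -m handwheel '{"delta_pos":[[-0.02,-0.9,0],[-0.02,-0.9,0],[-0.02,-0.9,0],[-0.02,-0.9,0],[-0.02,-0.9,0],[-0.02,-0.9,0],[0,0,0],[0,0,0]],"delta_rot":[[0,0,0],[0,0,0],[0,0,0],[0,0,0],[0,0,0],[0,0,0],[0,0,0],[0,0,0]]}'
```

```text
time_s: 53.0
eef_pos: [463.6, -407.0, 105.8]
tool_rot: [3.137, -0.005, -0.056]
ft_force: [0.3, -0.9, -6.5]
opening: 65.4
grip_force: 70.1
time_s: 53.8
eef_pos: [465.9, -269.4, 100.5]
tool_rot: [-3.141, 0.001, -0.055]
ft_force: [0.0, -0.8, -6.7]
opening: 64.7
grip_force: 70.3
```

```bash

python3 -m handwheel '{"delta_pos":[[0,0,0.8],[0,0,0.8],[0,0,0.6],[0,0,0.4],[0,0,0.15],[0,0,0]],"delta_rot":[[0,0,0],[0,0,0],[0,0,0],[0,0,0],[0,0,0],[0,0,0]]}'
python3 -m handwheel '{"delta_pos":[[0,0,0.06],[0,0,0]],"delta_rot":[[0,0,0],[0,0,0]]}'|grep -E "pos|ft"
python3 -m handwheel '{"delta_pos":[[0,0,0.04],[0,0,0]],"delta_rot":[[0,0,0],[0,0,0]]}'|grep -E "pos|ft"
```

```text
time_s: 54.4
eef_pos: [466.2, -270.6, 32.3]
tool_rot: [-3.141, 0.001, -0.057]
ft_force: [0.4, -0.7, -6.3]
opening: 64.9
grip_force: 70.3
eef_pos: [467.0, -271.0, 32.0]
ft_force: [0.0, 0.5, -6.2]
eef_pos: [466.6, -270.7, 30.5]
ft_force: [0.1, -0.3, -6.7]
```

```bash

python3 -m handwheel '{"delta_pos":[[0,0,0.03],[0,0,0]],"delta_rot":[[0,0,0],[0,0,0]]}'|grep -E "pos|ft"
python3 -m handwheel '{"delta_pos":[[0,0,0],[0,0,0],[0,0,0],[0,0,0]],"delta_rot":[[0,0,0],[0,0,0],[0,0,0],[0,0,0]]}' 1
python3 -m handwheel '{"delta_pos":[[0,0,-0.4],[0,0,-1],[0,0,-1],[0,0,-1],[0,0,-1],[0,0,0],[0,0,0],[0,0,0]],"delta_rot":[[0,0,0],[0,0,0],[0,0,0],[0,0,0],[0,0,-1],[0,0,-1],[0,0,-1],[0,0,-1]]}'
python3 -m handwheel '{"delta_pos":[[0,0,0],[0,0,0],[0,0,0],[0,0,0],[0,0,0],[0,0,0],[0,0,0],[0,0,0]],"delta_rot":[[0,0,-1],[0,0,-1],[0,0,-1],[0,0,-1],[0,0,-1],[0,0,-1],[0,0,-1],[0,0,-1]]}'
python3 -m handwheel '{"delta_pos":[[0,0,0],[0,0,0],[0,0,0],[0,0,0],[0,0,0],[0,0,0],[0,0,0]],"delta_rot":[[0,0,-1],[0,0,-1],[0,0,-1],[0,0,-1],[0,0,-1],[0,0,-1],[0,0,0]]}'
python3 -m handwheel '{"delta_pos":[[1,0,0],[1,0,0],[1,0,0],[1,0,0],[1,0,0],[1,0,0],[1,0,0]],"delta_rot":[[0,0,0],[0,0,0],[0,0,0],[0,0,0],[0,0,0],[0,0,0],[0,0,0]]}'
python3 - <<'E'
from h import *
p=capture("top")
for n,x,y,a,z in [("cork_b",570,-410,0,8),("carton_b",467,-270,1.52,8),("carton_a",515,-150,1.52,0)]:
    print(n,find(p,n,x,y,a,z,90))
show(p,[(300,160,500,255)],"c11.png",4)
E
```

```text
eef_pos: [466.6, -270.7, 30.0]
ft_force: [-1.3, -0.4, -3.6]
time_s: 55.4
eef_pos: [467.0, -271.0, 30.2]
tool_rot: [3.141, -0.001, -0.056]
ft_force: [-0.5, 0.8, 0.7]
opening: 85.6
grip_force: 0.0
time_s: 56.2
eef_pos: [466.7, -270.8, 140.8]
tool_rot: [3.14, -0.001, 0.296]
ft_force: [-0.4, 0.6, 0.4]
opening: 85.2
grip_force: 0.0
time_s: 57.0
eef_pos: [466.6, -270.7, 140.4]
tool_rot: [3.141, 0.0, 0.994]
ft_force: [-0.4, -0.6, -0.3]
opening: 85.7
grip_force: 0.0
time_s: 57.7
eef_pos: [466.6, -270.7, 140.3]
tool_rot: [3.141, 0.001, 1.514]
ft_force: [0.5, 1.3, 0.4]
opening: 85.4
grip_force: 0.0
time_s: 58.4
eef_pos: [476.4, -94.9, 140.1]
tool_rot: [3.141, 0.0, 1.512]
ft_force: [0.3, 0.0, 0.0]
opening: 85.7
grip_force: 0.0
cork_b [ 5.721e+02 -4.073e+02  1.000e-01  9.000e-01]
carton_b [ 466.6 -272.6   90.     0.7]
carton_a None
```

View pics/c11.png

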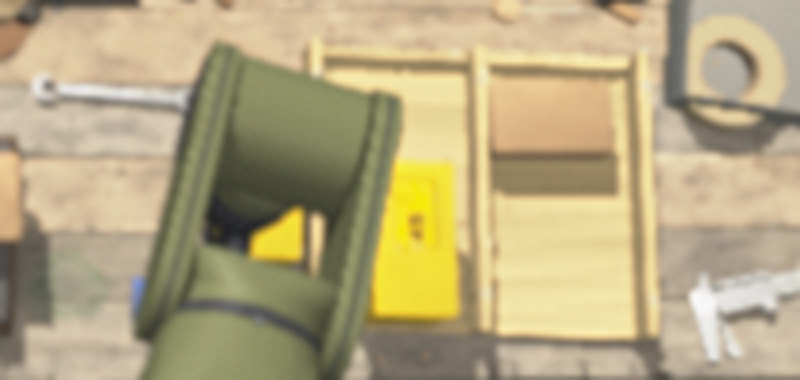

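cork_b has been knocked about 1 cm toward the lip and the divider (crop (553,116)). It is still graspable, and carton_b stands in the left bay.

```bash

python3 -m handwheel '{"delta_pos":[[0,0,0],[-0.96,0.28,0],[-0.96,0.28,0],[-0.96,0.28,0],[-0.96,0.28,0],[-0.96,0.28,0],[-0.96,0.28,0],[-0.96,0.28,0]],"delta_rot":[[0,0,-0.65],[0,0,0],[0,0,0],[0,0,0],[0,0,0],[0,0,0],[0,0,0],[0,0,0]]}'
python3 -m handwheel '{"delta_pos":[[-0.96,0.28,0],[-0.96,0.28,0],[-0.96,0.28,0],[-0.96,0.28,0],[-0.96,0.28,0],[-0.96,0.28,0],[0,0,0],[0,0,0]],"delta_rot":[[0,0,0],[0,0,0],[0,0,0],[0,0,0],[0,0,0],[0,0,0],[0,0,0],[0,0,0]]}'
python3 -m handwheel '{"delta_pos":[[0,0,0.6],[0,0,1],[0,0,1],[0,0,1],[0,0,0.6],[0,0,0.3],[0,0,0]],"delta_rot":[[0,0,0],[0,0,0],[0,0,0],[0,0,0],[0,0,0],[0,0,0],[0,0,0]]}'
```

```text
time_s: 59.4
eef_pos: [525.1, -266.3, 139.5]
tool_rot: [-3.142, 0.0, 1.568]
ft_force: [0.0, 0.4, 0.0]
opening: 85.5
grip_force: 0.0
time_s: 60.2
eef_pos: [566.6, -409.0, 139.0]
tool_rot: [-3.141, -0.001, 1.569]
ft_force: [-0.7, 0.8, 0.5]
opening: 85.2
grip_force: 0.0
time_s: 60.9
eef_pos: [566.6, -406.9, 25.5]
tool_rot: [-3.14, -0.001, 1.571]
ft_force: [0.8, -0.1, 0.9]
opening: 85.2
grip_force: 0.0
```

```bash

python3 -m handwheel '{"delta_pos":[[0,0,0.3],[0,0,0.3],[0,0,0.25],[0,0,0]],"delta_rot":[[0,0,0],[0,0,0],[0,0,0],[0,0,0]]}'
python3 -m handwheel '{"delta_pos":[[0,0,0.3],[0,0,0.1],[0,0,0]],"delta_rot":[[0,0,0],[0,0,0],[0,0,0]]}'
python3 -m handwheel '{"delta_pos":[[0,0,0],[0,0,0],[0,0,0],[0,0,0],[0,0,0]],"delta_rot":[[0,0,0],[0,0,0],[0,0,0],[0,0,0],[0,0,0]]}' 0.5 30
```

```text
time_s: 61.3
eef_pos: [566.7, -407.4, 4.5]
tool_rot: [-3.14, -0.001, 1.571]
ft_force: [-1.0, -0.4, -0.1]
opening: 85.3
grip_force: 0.0
time_s: 61.6
eef_pos: [566.9, -407.5, -5.1]
tool_rot: [-3.141, -0.001, 1.571]
ft_force: [-0.4, -0.2, 0.6]
opening: 85.4
grip_force: 0.0
time_s: 62.1
eef_pos: [567.7, -408.2, -3.6]
tool_rot: [3.141, 0.001, 1.571]
ft_force: [-0.3, -0.4, 3.8]
opening: 61.3
grip_force: 34.9
```

```bash

python3 -m handwheel '{"delta_pos":[[0,0,-0.4],[0,0,-1],[0,0,-1],[0,0,-1],[0,0,-1],[0,0,-1],[0,0,-0.5],[0,0,0]],"delta_rot":[[0,0,0],[0,0,0],[0,0,0],[0,0,0],[0,0,0],[0,0,0],[0,0,-0.54],[0,0,0]]}'
python3 -m handwheel '{"delta_pos":[[0.98,-0.12,0],[0.98,-0.12,0],[0.98,-0.12,0],[0.98,-0.12,0],[0.98,-0.12,0],[0.98,-0.12,0],[0.98,-0.12,0],[0.98,-0.12,0]],"delta_rot":[[0,0,0],[0,0,0],[0,0,0],[0,0,0],[0,0,0],[0,0,0],[0,0,0],[0,0,0]]}'
python3 -m handwheel '{"delta_pos":[[0.98,-0.12,0],[0.98,-0.12,0],[0.98,-0.12,0],[0.98,-0.12,0],[0.98,-0.12,0],[0.98,-0.12,0],[0.98,-0.12,0],[0.98,-0.12,0]],"delta_rot":[[0,0,0],[0,0,0],[0,0,0],[0,0,0],[0,0,0],[0,0,0],[0,0,0],[0,0,0]]}'
python3 -m handwheel '{"delta_pos":[[0.98,-0.12,0],[0.98,-0.12,0],[0.98,-0.12,0],[0.98,-0.12,0],[0.98,-0.12,0],[0.98,-0.12,0],[0.98,-0.12,0],[0.98,-0.12,0]],"delta_rot":[[0,0,0],[0,0,0],[0,0,0],[0,0,0],[0,0,0],[0,0,0],[0,0,0],[0,0,0]]}'
python3 -m handwheel '{"delta_pos":[[0.98,-0.12,0],[0.98,-0.12,0],[0.98,-0.12,0],[0.98,-0.12,0],[0.98,-0.12,0],[0.98,-0.12,0],[0.98,-0.12,0],[0.98,-0.12,0]],"delta_rot":[[0,0,0],[0,0,0],[0,0,0],[0,0,0],[0,0,0],[0,0,0],[0,0,0],[0,0,0]]}'
python3 -m handwheel '{"delta_pos":[[0.7,-0.12,0],[0,0,0],[0,0,0]],"delta_rot":[[0,0,0],[0,0,0],[0,0,0]]}'
python3 - <<'E'
from h import *
q=capture("scene"); p=capture("top")
print(find(q,"cork_a",513,394,.05,52,60),find(p,"cork_a",513,394,.05,52,60))
E
```

```text
time_s: 62.9
eef_pos: [568.4, -408.7, 146.6]
tool_rot: [3.138, 0.003, 1.618]
ft_force: [0.6, -0.5, -0.6]
opening: 61.6
grip_force: 34.5
time_s: 63.7
eef_pos: [532.8, -211.7, 141.6]
tool_rot: [-3.139, -0.001, 1.617]
ft_force: [0.6, -0.3, -1.1]
opening: 61.4
grip_force: 34.5
time_s: 64.5
eef_pos: [499.5, -17.5, 141.8]
tool_rot: [-3.139, -0.001, 1.617]
ft_force: [0.7, 0.8, -0.6]
opening: 61.2
grip_force: 34.5
time_s: 65.3
eef_pos: [466.2, 176.8, 141.7]
tool_rot: [-3.139, 0.001, 1.617]
ft_force: [-0.9, 0.5, -0.3]
opening: 61.6
grip_force: 34.5
time_s: 66.1
eef_pos: [433.1, 371.1, 141.6]
tool_rot: [-3.139, 0.002, 1.617]
ft_force: [-0.3, 0.1, -0.3]
opening: 61.5
grip_force: 34.5
time_s: 66.4
eef_pos: [430.1, 387.6, 142.4]
tool_rot: [-3.14, 0.001, 1.618]
ft_force: [-0.9, -0.2, 0.2]
opening: 61.1
grip_force: 34.5
[ 5.145e+02  3.587e+02 -2.000e-01  6.000e-01] [5.117e+02 3.811e+02 4.000e-01 6.000e-01]
```

```bash

python3 -m handwheel '{"delta_pos":[[0.1,-0.1,0.5],[0,0,1],[0,0,1],[0,0,0.8],[0,0,0.3],[0,0,0.2],[0,0,0]],"delta_rot":[[0,0,0],[0,0,0],[0,0,0],[0,0,0],[0,0,0],[0,0,0],[0,0,0]]}'
python3 -m handwheel '{"delta_pos":[[0,0,0.12],[0,0,0.05],[0,0,0]],"delta_rot":[[0,0,0],[0,0,0],[0,0,0]]}'
python3 -m handwheel '{"delta_pos":[[0,0,0],[0,0,0],[0,0,0]],"delta_rot":[[0,0,0],[0,0,0],[0,0,0]]}' 0.83
python3 -m handwheel '{"delta_pos":[[0,0,-0.4],[0,0,-1],[0,0,-1],[0,0,-1],[0,0,-0.8],[-1,0,0],[-1,0,0],[-1,0,0]],"delta_rot":[[0,0,0],[0,0,0],[0,0,0],[0,0,0],[0,0,0],[0,0,0],[0,0,0],[0,0,0]]}'
python3 -m handwheel '{"delta_pos":[[-1,0,0],[-1,0,0],[-1,0,0],[-1,0,0],[-1,0,0],[-1,0,0],[-1,0,0]],"delta_rot":[[0,0,0],[0,0,0],[0,0,0],[0,0,0],[0,0,0],[0,0,0],[0,0,0]]}'
python3 - <<'E'
from h import *
p=capture("top"); q=capture("scene")
for n,x,y,a,z in [("cork_a",512,397,0.04,52),("cork_b",428,390,0.04,52),("carton_b",467,-270,1.52,8),("carton_a",515,-150,1.52,0),("wood_low",504,71,1.57,34)]:
    print(n,find(p,n,x,y,a,z,60),find(q,n,x,y,a,z,60))
E
```

```text
time_s: 67.3
eef_pos: [427.8, 390.3, 47.9]
tool_rot: [-3.141, 0.0, 1.618]
ft_force: [0.5, 0.8, -0.8]
opening: 61.5
grip_force: 34.5
time_s: 67.6
eef_pos: [428.1, 390.7, 44.4]
tool_rot: [3.141, -0.0, 1.618]
ft_force: [0.3, -0.4, -0.1]
opening: 61.2
grip_force: 34.5
time_s: 67.9
eef_pos: [428.1, 390.6, 44.3]
tool_rot: [3.141, -0.0, 1.618]
ft_force: [-0.4, 0.2, 1.2]
opening: 70.8
grip_force: 0.0
time_s: 68.7
eef_pos: [431.6, 315.0, 150.1]
tool_rot: [3.14, -0.001, 1.619]
ft_force: [0.2, 0.1, -0.0]
opening: 71.0
grip_force: 0.0
time_s: 69.4
eef_pos: [439.9, 139.8, 149.9]
tool_rot: [3.14, -0.0, 1.618]
ft_force: [0.3, 0.5, 0.3]
opening: 70.7
grip_force: 0.0
cork_a [510.1 394.7   3.3   0.9] [516.9 393.5   1.    0.8]
cork_b [427.  395.2   0.    0.9] [434.1 392.4   0.6   0.8]
carton_b None [ 4.661e+02 -2.705e+02  8.230e+01  4.000e-01]
carton_a [ 513.9 -147.1   87.     0.9] [ 514.2 -150.7   85.6    0.8]
wood_low [5.058e+02 6.470e+01 8.230e+01 4.000e-01] [504.2  70.1  88.2   0.7]
```

```bash

python3 -m handwheel '{"delta_pos":[[0,0,0],[0,0,0],[0,0,0],[0,0,0],[0,0,0],[0,0,0],[0,0,0],[0,0,0]],"delta_rot":[[0,0,1],[0,0,1],[0,0,1],[0,0,1],[0,0,1],[0,0,1],[0,0,1],[0,0,1]]}' 1
python3 -m handwheel '{"delta_pos":[[0,0,0],[0,0,0],[0,0,0],[0,0,0],[0,0,0],[0,0,0],[0,0,0],[0,0,0]],"delta_rot":[[0,0,1],[0,0,1],[0,0,1],[0,0,1],[0,0,1],[0,0,1],[0,0,1],[0,0,1]]}'
python3 -m handwheel '{"delta_pos":[[0,0,0],[0,0,0],[0,0,0],[0.64,0.69,0],[0.64,0.69,0],[0.64,0.69,0],[0.64,0.69,0],[0,0,0]],"delta_rot":[[0,0,1],[0,0,1],[0,0,0.54],[0,0,0],[0,0,0],[0,0,0],[0,0,0],[0,0,0]]}'
python3 -m handwheel '{"delta_pos":[[0,0,0],[0,0,1],[0,0,1],[0,0,1],[0,0,0.4],[0,0,0]],"delta_rot":[[0,0,0],[0,0,0],[0,0,0],[0,0,0],[0,0,0],[0,0,0]]}'
```

```text
time_s: 70.8
eef_pos: [439.7, 141.0, 148.9]
tool_rot: [-3.141, 0.0, 0.917]
ft_force: [-0.1, -0.2, -0.1]
opening: 85.4
grip_force: 0.0
time_s: 71.6
eef_pos: [439.6, 141.0, 148.8]
tool_rot: [-3.142, 0.0, 0.219]
ft_force: [-0.5, -0.1, 0.7]
opening: 85.2
grip_force: 0.0
time_s: 72.4
eef_pos: [505.1, 70.5, 149.0]
tool_rot: [3.141, -0.0, -0.002]
ft_force: [-0.5, 0.9, 0.4]
opening: 85.7
grip_force: 0.0
time_s: 73.0
eef_pos: [501.9, 72.3, 62.2]
tool_rot: [3.142, 0.004, 0.001]
ft_force: [-0.2, 0.3, 0.5]
opening: 85.4
grip_force: 0.0
```

```bash

python3 -m handwheel '{"delta_pos":[[0,0,0.3],[0,0,0.3],[0,0,0.3],[0,0,0]],"delta_rot":[[0,0,0],[0,0,0],[0,0,0],[0,0,0]]}'
python3 -m handwheel '{"delta_pos":[[0,0,0.3],[0,0,0.3],[0,0,0.25],[0,0,0]],"delta_rot":[[0,0,0],[0,0,0],[0,0,0],[0,0,0]]}'
python3 -m handwheel '{"delta_pos":[[0,0,0],[0,0,0],[0,0,0],[0,0,0],[0,0,0]],"delta_rot":[[0,0,0],[0,0,0],[0,0,0],[0,0,0],[0,0,0]]}' 0.5 35
```

```text
time_s: 73.4
eef_pos: [503.0, 71.7, 40.4]
tool_rot: [3.142, 0.002, 0.0]
ft_force: [-0.4, 0.9, 0.5]
opening: 85.7
grip_force: 0.0
time_s: 73.8
eef_pos: [502.7, 71.7, 18.7]
tool_rot: [3.142, 0.003, 0.0]
ft_force: [0.1, -0.0, -0.5]
opening: 85.7
grip_force: 0.0
time_s: 74.3
eef_pos: [504.2, 71.8, 20.7]
tool_rot: [-3.142, -0.001, 0.0]
ft_force: [0.9, 1.1, 1.4]
opening: 58.7
grip_force: 39.8
```

```bash

python3 -m handwheel '{"delta_pos":[[0,0,-0.3],[0,0,-0.7],[0,0,-1],[0,0,-1],[0,0,-1],[0,0,-1],[0,0,0],[0,0,0]],"delta_rot":[[0,0,0],[0,0,0],[0,0,0],[0,0,0],[0,0,-1],[0,0,-1],[0,0,-1],[0,0,-1]]}'
python3 -m handwheel '{"delta_pos":[[0,0,0],[0,0,0],[0,0,0],[0,0,0],[0,0,0],[0,0,0],[0,0,0],[0,0,0]],"delta_rot":[[0,0,-1],[0,0,-1],[0,0,-1],[0,0,-1],[0,0,-1],[0,0,-1],[0,0,-1],[0,0,-1]]}'
python3 -m handwheel '{"delta_pos":[[0,0,0],[0,0,0],[0,0,0],[0,0,0],[0,0,0],[0,0,0],[0,0,0],[0,0,0]],"delta_rot":[[0,0,-1],[0,0,-1],[0,0,-1],[0,0,-1],[0,0,-1],[0,0,-1],[0,0,-0.54],[0,0,0]]}'
python3 -m handwheel '{"delta_pos":[[0.95,-0.1,0],[0.95,-0.1,0],[0.95,-0.1,0],[0.95,-0.1,0],[0.95,-0.1,0],[0.95,-0.1,0],[0.95,-0.1,0],[0.95,-0.1,0]],"delta_rot":[[0,0,0],[0,0,0],[0,0,0],[0,0,0],[0,0,0],[0,0,0],[0,0,0],[0,0,0]]}'
python3 -m handwheel '{"delta_pos":[[0,0,0],[0,0,0.4],[0,0,1],[0,0,1],[0,0,0.9],[0,0,0.3],[0,0,0.1],[0,0,0]],"delta_rot":[[0,0,0],[0,0,0],[0,0,0],[0,0,0],[0,0,0],[0,0,0],[0,0,0],[0,0,0]]}'
```

```text
time_s: 75.1
eef_pos: [504.2, 71.8, 146.7]
tool_rot: [3.141, -0.002, 0.353]
ft_force: [-0.1, -0.3, -1.5]
opening: 59.3
grip_force: 39.5
time_s: 75.9
eef_pos: [503.3, 71.8, 145.1]
tool_rot: [-3.141, 0.0, 1.051]
ft_force: [-0.1, 0.5, -1.2]
opening: 59.1
grip_force: 39.5
time_s: 76.7
eef_pos: [503.3, 71.7, 145.1]
tool_rot: [-3.141, -0.0, 1.618]
ft_force: [0.3, -0.9, -0.6]
opening: 59.2
grip_force: 39.5
time_s: 77.5
eef_pos: [474.3, 261.5, 145.2]
tool_rot: [-3.141, 0.0, 1.617]
ft_force: [0.0, 0.5, -0.5]
opening: 58.7
grip_force: 39.5
time_s: 78.3
eef_pos: [475.2, 260.3, 53.0]
tool_rot: [3.141, -0.0, 1.617]
ft_force: [-0.6, -0.4, -1.2]
opening: 59.4
grip_force: 39.4
```

```bash

python3 -m handwheel '{"delta_pos":[[0,0,0.25],[0,0,0.15],[0,0,0.1],[0,0,0]],"delta_rot":[[0,0,0],[0,0,0],[0,0,0],[0,0,0]]}'
python3 -m handwheel '{"delta_pos":[[0,0,0],[0,0,0],[0,0,0]],"delta_rot":[[0,0,0],[0,0,0],[0,0,0]]}' 1
python3 -m handwheel '{"delta_pos":[[0,0,-0.4],[0,0,-1],[0,0,-1],[0,0,-1],[0,0,-1],[0,0,0],[0,0,0],[0,0,0]],"delta_rot":[[0,0,0],[0,0,0],[0,0,0],[0,0,0],[0,0,1],[0,0,1],[0,0,1],[0,0,1]]}'
python3 -m handwheel '{"delta_pos":[[0,0,0],[0,0,0],[0,0,0],[0,0,0],[0,0,0],[0,0,0],[0,0,0],[0,0,0]],"delta_rot":[[0,0,1],[0,0,1],[0,0,1],[0,0,1],[0,0,1],[0,0,1],[0,0,1],[0,0,1]]}'
python3 -m handwheel '{"delta_pos":[[0,0,0],[0,0,0],[0,0,0],[0,0,0],[0,0,0],[0,0,0],[0,0,0],[0,0,0]],"delta_rot":[[0,0,1],[0,0,1],[0,0,1],[0,0,1],[0,0,1],[0,0,1],[0,0,1],[0,0,0.1]]}'
python3 - <<'E'
from h import *
p=capture("top"); q=capture("scene")
for n,x,y,a,z in [("carton_b",467,-270,1.52,8),("carton_a",515,-150,1.52,0),("wood_low",475,261,.05,52)]:
    print(n,find(p,n,x,y,a,z,60),find(q,n,x,y,a,z,60))
E
```

```text
time_s: 78.7
eef_pos: [474.5, 260.5, 39.8]
tool_rot: [-3.141, 0.0, 1.618]
ft_force: [-0.2, -0.3, -1.6]
opening: 59.2
grip_force: 39.5
time_s: 79.0
eef_pos: [475.1, 260.7, 40.6]
tool_rot: [3.141, -0.0, 1.618]
ft_force: [0.4, -0.5, 0.4]
opening: 85.6
grip_force: 0.0
time_s: 79.8
eef_pos: [475.1, 260.8, 151.6]
tool_rot: [3.14, -0.001, 1.266]
ft_force: [0.8, 0.6, 0.1]
opening: 85.3
grip_force: 0.0
time_s: 80.6
eef_pos: [475.0, 260.7, 151.2]
tool_rot: [3.141, -0.001, 0.567]
ft_force: [0.4, -0.1, -0.1]
opening: 85.4
grip_force: 0.0
time_s: 81.4
eef_pos: [475.0, 260.7, 151.1]
tool_rot: [-3.141, -0.001, -0.049]
ft_force: [-0.7, -0.1, -0.1]
opening: 85.7
grip_force: 0.0
carton_b [ 466.8 -268.3   88.7    0.9] [ 4.597e+02 -2.116e+02  6.080e+01  3.000e-01]
carton_a [ 513.9 -146.9   87.5    0.9] [ 516.4 -153.5   88.2    0.8]
wood_low [ 4.742e+02  2.651e+02 -3.000e-01  3.000e-01] [472.5 258.8   2.2   0.9]
```

```bash

python3 -m handwheel '{"delta_pos":[[0.14,0.96,0],[0.14,0.96,0],[0.14,0.96,0],[0.14,0.96,0],[0.14,0.96,0],[0.14,0.96,0],[0.14,0.96,0],[0.14,0.96,0]],"delta_rot":[[0,0,0],[0,0,0],[0,0,0],[0,0,0],[0,0,0],[0,0,0],[0,0,0],[0,0,0]]}'
python3 -m handwheel '{"delta_pos":[[0.14,0.96,0],[0.14,0.96,0],[0.14,0.96,0],[0.14,0.96,0],[0.14,0.96,0],[0.14,0.96,0],[0.14,0.96,0],[0.14,0.96,0]],"delta_rot":[[0,0,0],[0,0,0],[0,0,0],[0,0,0],[0,0,0],[0,0,0],[0,0,0],[0,0,0]]}'
python3 -m handwheel '{"delta_pos":[[0.14,0.96,0],[0,0,0],[0,0,0.5],[0,0,1],[0,0,1],[0,0,0.8],[0,0,0.1],[0,0,0]],"delta_rot":[[0,0,0],[0,0,0],[0,0,0],[0,0,0],[0,0,0],[0,0,0],[0,0,0],[0,0,0]]}'
```

```text
time_s: 82.6
eef_pos: [493.4, 66.5, 150.2]
tool_rot: [-3.142, -0.0, -0.048]
ft_force: [-0.2, 0.4, 0.1]
opening: 85.5
grip_force: 0.0
time_s: 83.4
eef_pos: [512.0, -126.7, 150.2]
tool_rot: [-3.142, -0.0, -0.048]
ft_force: [-0.4, 0.0, 0.1]
opening: 85.0
grip_force: 0.0
time_s: 84.2
eef_pos: [513.6, -148.7, 64.1]
tool_rot: [-3.141, 0.002, -0.048]
ft_force: [0.5, -0.2, 1.0]
opening: 85.3
grip_force: 0.0
```

```bash

python3 -m handwheel '{"delta_pos":[[0,0,0.2],[0,0,0.2],[0,0,0.3],[0,0,0]],"delta_rot":[[0,0,0],[0,0,0],[0,0,0],[0,0,0]]}'
python3 -m handwheel '{"delta_pos":[[0,0,0.3],[0,0,0.3],[0,0,0.3],[0,0,0.1],[0,0,0]],"delta_rot":[[0,0,0],[0,0,0],[0,0,0],[0,0,0],[0,0,0]]}'
python3 -m handwheel '{"delta_pos":[[0,0,0],[0,0,0],[0,0,0],[0,0,0],[0,0,0]],"delta_rot":[[0,0,0],[0,0,0],[0,0,0],[0,0,0],[0,0,0]]}' 0.6 60
python3 -m handwheel '{"delta_pos":[[0,0,-0.3],[0,0,-0.7],[0,0,-1],[0,0,-1],[0,0,-1],[0,0,-1],[0,0,0]],"delta_rot":[[0,0,0],[0,0,0],[0,0,0],[0,0,0],[0,0,0],[0,0,0],[0,0,0]]}'
```

```text
time_s: 84.6
eef_pos: [513.7, -149.6, 46.7]
tool_rot: [-3.141, 0.002, -0.049]
ft_force: [-0.4, -0.1, -0.4]
opening: 85.7
grip_force: 0.0
time_s: 85.1
eef_pos: [513.8, -149.6, 21.8]
tool_rot: [-3.141, 0.001, -0.049]
ft_force: [0.4, -1.0, 0.4]
opening: 85.5
grip_force: 0.0
time_s: 85.6
eef_pos: [515.0, -150.3, 23.4]
tool_rot: [3.141, -0.001, -0.049]
ft_force: [0.4, -1.7, 2.1]
opening: 65.2
grip_force: 70.2
time_s: 86.3
eef_pos: [515.8, -150.1, 150.4]
tool_rot: [3.14, -0.005, -0.049]
ft_force: [1.2, -0.6, -5.1]
opening: 64.6
grip_force: 69.6
```

```bash

python3 -m handwheel '{"delta_pos":[[-0.14,0.93,0],[-0.14,0.93,0],[-0.15,0.94,0],[-0.15,0.94,0],[-0.15,0.94,0],[-0.15,0.94,0],[-0.15,0.94,0],[-0.15,0.94,0]],"delta_rot":[[0,0,0],[0,0,0],[0,0,0],[0,0,0],[0,0,0],[0,0,0],[0,0,0],[0,0,0]]}'
python3 -m handwheel '{"delta_pos":[[-0.14,0.94,0],[-0.14,0.94,0],[-0.14,0.92,0],[0,0,0],[0,0,0],[0,0,0]],"delta_rot":[[0,0,0],[0,0,0],[0,0,0],[0,0,0],[0,0,0],[0,0,0]]}'
python3 -m handwheel '{"delta_pos":[[0,0,0.5],[0,0,1],[0,0,1],[0,0,1],[0,0,0.6],[0,0,0.3],[0,0,0]],"delta_rot":[[0,0,0],[0,0,0],[0,0,0],[0,0,0],[0,0,0],[0,0,0],[0,0,0]]}'
```

```text
time_s: 87.1
eef_pos: [473.9, -335.0, 143.9]
tool_rot: [-3.138, 0.004, -0.049]
ft_force: [0.1, 0.3, -6.0]
opening: 64.9
grip_force: 69.7
time_s: 87.7
eef_pos: [461.2, -403.6, 145.5]
tool_rot: [-3.139, 0.002, -0.048]
ft_force: [0.2, 0.9, -6.6]
opening: 65.2
grip_force: 70.2
time_s: 88.4
eef_pos: [461.4, -404.2, 36.3]
tool_rot: [-3.14, 0.002, -0.048]
ft_force: [0.5, 0.4, -6.9]
opening: 64.7
grip_force: 70.0
```

```bash

python3 -m handwheel '{"delta_pos":[[0,0,0.12],[0,0,0]],"delta_rot":[[0,0,0],[0,0,0]]}'|grep -E "pos|ft"
python3 -m handwheel '{"delta_pos":[[0,0,0.06],[0,0,0]],"delta_rot":[[0,0,0],[0,0,0]]}'|grep -E "pos|ft"
python3 -m handwheel '{"delta_pos":[[0,0,0.05],[0,0,0]],"delta_rot":[[0,0,0],[0,0,0]]}'|grep -E "pos|ft"
```

```text
eef_pos: [462.6, -405.8, 35.9]
ft_force: [0.6, -0.1, -7.0]
eef_pos: [462.1, -405.4, 33.8]
ft_force: [-0.1, -0.2, -7.1]
eef_pos: [461.8, -405.1, 31.9]
ft_force: [0.0, -0.5, -5.9]
```

Release, lift, and back off toward +y for a final check.

```bash

python3 -m handwheel '{"delta_pos":[[0,0,0.03],[0,0,0],[0,0,0],[0,0,0],[0,0,0]],"delta_rot":[[0,0,0],[0,0,0],[0,0,0],[0,0,0],[0,0,0]]}' 1
python3 -m handwheel '{"delta_pos":[[0,0,-0.4],[0,0,-1],[0,0,-1],[0,0,-1],[0,0,-1],[0,0,-1],[0,0,-1],[0,0,0]],"delta_rot":[[0,0,0],[0,0,0],[0,0,0],[0,0,0],[0,0,0],[0,0,0],[0,0,0],[0,0,0]]}'
python3 -m handwheel '{"delta_pos":[[0,-1,0],[0,-1,0],[0,-1,0],[0,-1,0],[0,-1,0],[0,-1,0],[0,-1,0],[0,-1,0]],"delta_rot":[[0,0,0],[0,0,0],[0,0,0],[0,0,0],[0,0,0],[0,0,0],[0,0,0],[0,0,0]]}'
python3 -m handwheel '{"delta_pos":[[0,-1,0],[0,-1,0],[0,-1,0],[0,-1,0],[0,-1,0],[0,-1,0],[0,-1,0],[0,-1,0]],"delta_rot":[[0,0,0],[0,0,0],[0,0,0],[0,0,0],[0,0,0],[0,0,0],[0,0,0],[0,0,0]]}'
python3 -m handwheel '{"delta_pos":[[0,-1,0],[0,-1,0],[0,-1,0],[0,-0.5,0],[0,0,0],[0,0,0],[0,0,0]],"delta_rot":[[0,0,0],[0,0,0],[0,0,0],[0,0,0],[0,0,0],[0,0,0],[0,0,0]]}'
python3 - <<'E'
from h import *
p=capture("top"); q=capture("scene")
for n,x,y,a,z in [("carton_b",467,-270,1.52,8),("carton_a",462,-405,1.52,8),("cork_a",512,395,.05,52),("cork_b",428,392,.05,52),("wood_low",475,261,.05,52),("blade_case",426,-87,0,0)]:
    print(n,find(p,n,x,y,a,z,60),find(q,n,x,y,a,z,60))
show(p,[(130,150,490,260)],"c12.png",2)
a=cv2.imread("pics/c12.png"); b=cv2.resize(q["image"][180:330,130:400,::-1],(720,400)); cv2.imwrite("pics/c12.png",np.vstack([a[:,:720],b])[:600])
E
```

```text
time_s: 89.5
eef_pos: [462.2, -405.4, 31.8]
tool_rot: [3.141, -0.001, -0.049]
ft_force: [1.2, -0.7, -0.8]
opening: 85.8
grip_force: 0.0
time_s: 90.3
eef_pos: [463.8, -407.0, 197.2]
tool_rot: [3.135, -0.007, -0.049]
ft_force: [-0.2, 0.6, 0.4]
opening: 85.3
grip_force: 0.0
time_s: 91.1
eef_pos: [471.1, -204.1, 190.4]
tool_rot: [-3.141, 0.001, -0.049]
ft_force: [-0.5, 0.4, 0.1]
opening: 84.7
grip_force: 0.0
time_s: 91.9
eef_pos: [480.8, -4.5, 190.5]
tool_rot: [-3.142, 0.001, -0.049]
ft_force: [0.1, -0.3, 0.4]
opening: 85.6
grip_force: 0.0
time_s: 92.6
eef_pos: [485.5, 81.0, 191.0]
tool_rot: [3.141, 0.0, -0.05]
ft_force: [0.6, -0.3, -0.4]
opening: 85.1
grip_force: 0.0
carton_b None [ 469.7 -270.3   84.5    0.8]
carton_a [ 461.8 -402.6   87.4    0.9] None
cork_a [510.4 394.6   3.2   0.9] [5.154e+02 3.926e+02 3.000e-01 9.000e-01]
cork_b [426.9 393.9   1.1   0.9] [433.  390.8   1.2   0.9]
wood_low [473.7 264.9   0.9   0.9] [473.6 260.8   3.7   0.9]
blade_case [422.8 -82.2  -1.7   0.9] [424.2 -88.1  -1.8   0.8]
```

View pics/c12.png

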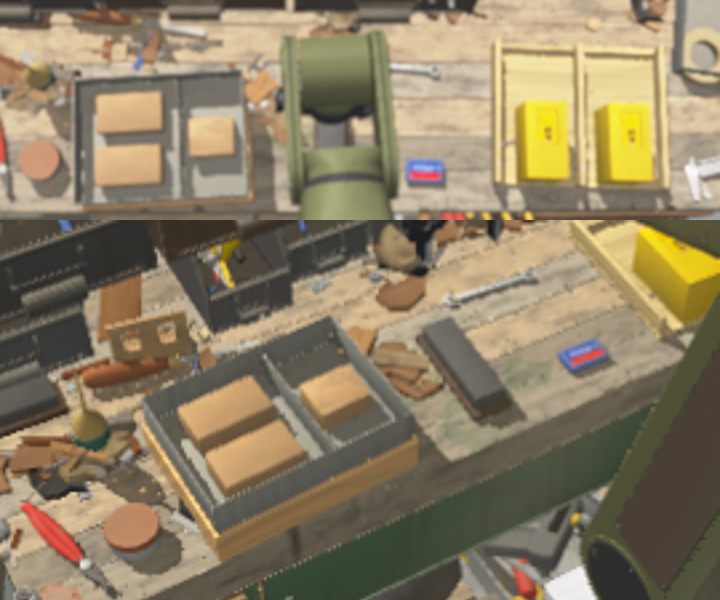

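Everything is in place. Both corks lie flat in the larger compartment ((128,112) and (128,165)), the wood in the smaller ((212,135)) and the case on the bench ((426,172)). A carton stands in each bay ((543,140) and (624,143)) and the oilstone is bare and unmoved. I'm handing in.

```bash
python3 -c "
from rig import *
print(sign_off())"
```

```text
the job is handed in; nothing more can be done
None
```

The job is done and handed in after about 93 s of robot time: both corks lie flat in the larger compartment, the offcut (only one was present) lies flat in the smaller, the blade case lies flat on the bench, and a carton stands upright in each bay; the cartons have swapped bays, and the blade case came out first to make room for the corks.

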